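Clamp a power module in the repair fixture with its guarded knob

TASK

Put the finned aluminium module flat on the bed of the grey clamping fixture, its long side along the clamping direction, between the moving jaw and the fence, and let go of it. Then reach into the orange guard ring and turn the recessed knob clockwise until the jaw grips the module firmly against the fence, with about 30 newtons, but never so hard that it could crack (50 newtons); do not lean on the guard ring, let go at the end, and leave the other things on the bench where they are.

Things in the scene. Friction and masses are not known exactly. Their poses are not given: they have to be found in the camera images.
- holder: The clamping fixture, fixed to the bench: grey base plate 130 mm (its x) by 240 mm (its y), 12 mm thick, origin at bench height, z up. The clamping direction is its +y: from -y to +y come the guard ring with the knob (axis at x 0, y -75 mm), the moving jaw, the bed and the fence.
- bed (a point): Point on top of the base plate, 12 mm above the bench, at holder x 0, y 35 mm, holder axes. The module goes flat on this bed, which is open towards holder +x and -x. The aluminium fence (60 mm wide, top 42 mm above the bench, feet 110 mm wide and 6 mm high) was locked by the last user with its face 27 to 37 mm in +y of this point: it is not measured and must be felt or watched for.
- jaw_line (a point): Centre of the jaw's pushing face when fully open (knob at 0): holder x 0, y 4 mm, 29 mm above the bench, holder axes; a fixed mark, it does not move with the jaw. The jaw is an aluminium plate 60 mm wide, from 15 to 43 mm above the bench; its face is 7 mm per rad of knob joint in +y of this point while free.
- guard: Orange guard ring round the knob: inner radius 44 mm, wall 5 mm, 12 to 68 mm above the bench; origin on the knob's axis, 12 mm above the bench. A light touch is allowed, more than 15 N is leaning on it. Fingers 32 mm wide and 14 mm thick fit in with the gripper opened to 25 to 40 mm; fully open they do not.
- knob (a joint): Knob angle, rad, 0 (jaw open) to 4, clockwise from above, starts at 0 to 0.4. Each rad moves the jaw 7 mm; the module meets the fence 0.7 to 2.6 rad after the start. Free drag is 0.4 N m (either way); once the module is nipped, clamping grows by about 50 N per rad and the moment against clockwise turning by 7 mm x that force (0.21 N m over free turning at 30 N). The knob stays where it is left.
- knob_grip (a point): Middle of the knob's grip, on its axis, 38.5 mm above the bench. The grip is an upright black bar 44 mm long (point x), 14 mm thick (point y), its top 50.5 mm above the bench, 18 mm below the guard's rim, its foot 21.5 mm; below is a round collar of radius 21 mm. Grip it across its 14 mm from above; the same after half a turn. z up.
- module_center (a point): Centre of the finned aluminium module, 50 mm (x, the long side, lies along the clamping direction either way round) by 36 mm (y, the way to grasp it) by 34 mm high (z up); 160 g, more or less. It stands on the bench at the start, 17 mm below its centre.
- spare_center (a point): Centre of a black module of the same size, to be left where it is.
- screwdriver: Red screwdriver lying on the bench, 170 mm, to be left.
- reel: White reel, 54 mm across, 32 mm high, to be left.
- jar: Small jar, 44 mm across, 45 mm high, to be left.
- tray: White parts tray, 130 by 190 by 22 mm, to be left.
- carton: Cardboard carton, 100 by 70 by 50 mm, to be left.
Not all that is in view belongs to the job. What is shaped like the part that bears module_center but pink is not meant.

How it is judged (in metres and radians):
On the way, in this order (a step that is already met when the one before it is completed fails the run):
1. the module lies flat in the bay between jaw and fence, along the clamping direction, released (x of module_center in the frame of holder between -0.012 and 0.012 m and y of module_center in the frame of holder between 0.026 and 0.055 m and z of module_center in the frame of holder between 0.026 and 0.033 m and angle between module_center's own z axis and vertical below 0.1 rad and angle between the x axis of module_center and the y axis of holder, either way round below 0.14 rad and linear speed of module below 0.01 m/s and contact force between the fingers and module below 0.1 N and contact force between holder and module below 10 N), for 0.2 s.
2. the jaw grips the module with 18 to 42 N (x of module_center in the frame of holder between -0.012 and 0.012 m and y of module_center in the frame of holder between 0.026 and 0.055 m and z of module_center in the frame of holder between 0.026 and 0.033 m and angle between module_center's own z axis and vertical below 0.1 rad and angle between the x axis of module_center and the y axis of holder, either way round below 0.14 rad and contact force between holder and module between 18 and 42 N), for 0.2 s.
At the end, for the whole second after the job is handed in: The module lies flat on the fixture's bed (tilt below 0.1 rad), its long side within 0.14 rad of the clamping direction and its centre within 12 mm of the fixture's centre line, at rest, gripped between jaw and fence with 18 to 42 N, and the robot has let go (all of step 2 and linear speed of module below 0.01 m/s); the robot touches nothing.
It fails at once if the module is pressed by the fixture with more than 50 N (contact force between holder and module above 50 N).
It fails at once if the guard ring is leaned on with more than 15 N (contact force between any of the arm, the fingers and guard above 15 N).
It fails at once if another thing on the bench is moved by more than 15 mm (distance of any of spare_center, screwdriver, reel, jar, tray, carton from where it was at the start of the episode above 0.015 m).
It also fails if it takes over 72 s, if anything falls off the work surface, if the arm or the gripper's body presses on something with over 40 N, if the wrist force passes 120 N, or if a joint passes its speed limit or range.

ROBOT

A 6-joint arm with a two-finger parallel gripper is mounted at the origin on the work surface. World frame = base frame: x ahead of the robot, y to its left, z up, the work surface at z = 0. Lengths are in mm, angles in rad, forces in N, time in s.
With the tool pointing down it reaches from about 350 to 975 mm from the base axis. Payload 7.1 kg.
Tool frame: the origin (TCP) lies on the centre line of the jaws, within the pads' length; the fingertips stand 8 mm ahead of it and the grasp point (between the pads) lies 11 mm behind it; z points along the fingers, x is the direction in which the jaws open and shut, and the axes are right-handed (so a half turn about z gives the same grasp; the last joint's range is limited). The gripper opens to 88 mm and grips with 3 to 60 N. Pads are 20 mm wide; open, the fingers measure 115 mm over their backs; the gripper's body (75 mm by 178 mm) begins 61 mm behind the grasp point.
Start: joints at [-1.33, 0.423, 1.63, -0, 1.089, -0.019], TCP at [160.573, -604.004, 200.875] pointing down, gripper open.
Joint ranges: [-3, 3], [-0.9, 2.11], [0.09, 2.58], [-1.31, 4.45], [0.11, 2.69], [-2.54, 2.54]. Speed limits (rad/s): [2.39, 2.39, 3.01, 3.14, 3.14, 3.14].

INTERFACE

Orientations are given as a rotation vector (axis times angle).
In Python, from workcell import ctrl gives the robot as it stands.
- The arm moves only by the shell command python3 -m handwheel 'ROWS'. ROWS is JSON, a list of rows, each a list of 3 entries, a list of its own where there are three numbers: the turn, a rotation vector about the tool's x, y, z in rad, then the shift along the tool's x, y, z in mm, then the opening, from 0 (shut) to 1 (fully open). In form: [[[ax, ay, az], [tx, ty, tz], jaw], ...]. A call has exactly 10 rows; each row shifts and turns the pose as measured when the row begins, along the tool's axes as they then stand; what a row does not reach is not made up. A row lasts 1/12 s, in which the tool goes at most 41.7 mm and 7.16 degrees, less where a joint would pass 70% of its speed; a pose out of reach is approached as far as the arm can. A call with a gripper value outside its range is refused whole. The fingers move at their own pace and stop on an object; the grip force is fixed at half the most. Time passes only in rows, so rows that do not move let the fingers close, or fill a call up. It gives the time, the measured TCP pose, the force and the opening at its end, in the units of the state.
- ctrl.get_obs(): the state, without advancing time (a new reading comes with each control period).
- ctrl.get_image(name): name is "side" or "top"; returns a dict with "pixels" (420x560x3 uint8, red, green, blue), "camera_matrix" (3x3 intrinsics, pixels), "rvec" (rotation vector, rad) and "tvec" (3), from world to camera coordinates, as OpenCV has them. Camera axes: x right, y down, z forward; pixel columns grow to the right and rows downward; lengths in mm; the calibration is good to about 2 mm. A picture is of the moment at which its call begins. There is no depth.
- ctrl.close_job(): hands the job in, once; it reports no verdict.
Trained networks look in a picture, given as the dict that the camera call returned (one of the last four; its "shot" number tells which), for a name from the list of things; names that differ only in an ending like _2 or _b are one class to them, and where a whole thing is asked for, a point or a joint stands for the part that bears it (a point fixed in the world has none). Each returns a list of dicts, best first, with "score" (0 to 1); they miss things now and then, are a little off and sometimes report something else, mostly with a low value. They report only what shows in the picture. A call takes as long as a camera call. They do not tell look-alikes from the thing itself.
- ctrl.look_for(picture, query): "position" ([x, y, z] in mm, in the coordinates of the camera as it stood for that picture, good to about 4 mm: the middle of the surface that is visible of it).
- ctrl.spot_point(picture, query): "position" ([x, y, z] in mm, in the coordinates of the camera as it stood for that picture, good to about 4 mm: a listed point, or the origin of a listed thing).
The state is a dict: "t": time; "qpos": joint angles; "qvel": joint speeds; "joint_torque": joint torques, N m; "ee_pos": TCP position; "orientation": TCP orientation; "ft_force": force on the tool from outside, world axes, zero at the start; "moment": the same for the moment, N m; "width": finger opening in mm.
Only numpy, scipy, OpenCV 4.12 (cv2) and the standard library are available. Lean on these libraries where they do the work, as an engineer would, in place of code of your own. Each camera call takes 0.05 s, during which the arm holds its last target.

## Working session

There is one attempt and no reset: what is moved stays moved. The work goes in short steps, Python scripts to look and compute and a shell command to move; the robot and the scene stay as the last step left them, time stands still between calls to the robot, and variables do not carry over. Pictures are saved under pics/ and viewed, and the job is handed in when it is done.

```bash
ls; mkdir -p pics; cat > h.py <<'E'
import numpy as np, cv2
from workcell import ctrl
def save(im,n): cv2.imwrite(f'pics/{n}.png', cv2.cvtColor(im['pixels'],cv2.COLOR_RGB2BGR))
def w(im,p):
    R=cv2.Rodrigues(np.array(im['rvec'],float))[0]; return R.T@(np.array(p,float).ravel()-np.array(im['tvec'],float).ravel())
def px(im,P):
    return cv2.projectPoints(np.array(P,float).reshape(-1,3),np.array(im['rvec'],float),np.array(im['tvec'],float),np.array(im['camera_matrix'],float),None)[0].reshape(-1,2)
def ray(im,u,v,z):
    R=cv2.Rodrigues(np.array(im['rvec'],float))[0]; t=np.array(im['tvec'],float).ravel()
    d=R.T@np.linalg.solve(np.array(im['camera_matrix'],float),[u,v,1]); c=-R.T@t
    return c+d*(z-c[2])/d[2]
def st():
    o=ctrl.get_obs(); print({k:np.round(o[k],3).tolist() for k in o})
E
python3 - <<'E'
from h import *
st()
for c in ['top','side']:
    im=ctrl.get_image(c); save(im,c+'0')
    for q in ['holder','bed','jaw_line','guard','knob_grip','module_center','spare_center','screwdriver']:
        for r in ctrl.spot_point(im,q)[:3]:
            P=w(im,r['position']); print(c,q,round(r['score'],2),P.round(1),px(im,P).round(0).tolist(), {k:v for k,v in r.items() if k not in('score','position')})
E
```

```text
pics
{'t': 0.0, 'qpos': [-1.33, 0.424, 1.631, 0.0, 1.089, -0.019], 'qvel': [-0.002, 0.001, 0.001, -0.001, -0.002, -0.001], 'joint_torque': [-0.002, -54.463, -27.366, 0.064, 0.023, -0.0], 'ee_pos': [160.449, -603.447, 200.118], 'orientation': [-2.49, 1.914, 0.002], 'ft_force': [-1.013, -0.483, 0.112], 'moment': [-0.001, -0.011, 0.004], 'width': 88.287}
top holder 0.95 [ 530.1 -118.3    0.7] [[316.0, 224.0]] {}
top holder 0.39 [ 527.6 -110.1   29.4] [[314.0, 224.0]] {}
top bed 0.74 [529.1 -82.8   9.2] [[305.0, 224.0]] {}
top jaw_line 0.77 [ 527.8 -111.3   27.2] [[315.0, 224.0]] {}
top guard 0.68 [ 534.7 -190.4   12.3] [[341.0, 223.0]] {}
top knob_grip 0.43 [ 538.  -192.1   40.4] [[343.0, 221.0]] {}
top module_center 0.76 [558.2 235.4  12.9] [[199.0, 212.0]] {}
top module_center 0.72 [512.5 317.5  13.8] [[171.0, 227.0]] {}
top module_center 0.57 [404.9 325.4  17. ] [[166.0, 263.0]] {}
side holder 0.89 [ 5.274e+02 -1.149e+02 -2.000e-01] [[298.0, 209.0]] {}
side holder 0.69 [ 527.9 -193.6   16.2] [[303.0, 192.0]] {}
side bed 0.98 [527.4 -80.8   8.9] [[296.0, 213.0]] {}
side jaw_line 0.96 [ 527.9 -115.4   26. ] [[298.0, 202.0]] {}
side guard 0.71 [ 531.6 -192.2   13.9] [[302.0, 192.0]] {}
side knob_grip 0.47 [ 530.4 -192.3   38. ] [[303.0, 186.0]] {}
side module_center 0.79 [516.6 318.6  15. ] [[264.0, 302.0]] {}
side module_center 0.64 [410.1 325.4  21. ] [[303.0, 311.0]] {}
side module_center 0.61 [560.2 234.2  14.4] [[258.0, 277.0]] {}
side spare_center 0.6 [456.4 185.2  19.1] [[298.0, 270.0]] {}
side screwdriver 0.43 [515.9 316.2  18.8] [[264.0, 301.0]] {}
```

```bash
python3 - <<'E'
import cv2
for n in ['top0','side0']:
    a=cv2.imread(f'pics/{n}.png')
    cv2.imwrite(f'pics/{n}b.png',cv2.resize(a,(800,600),interpolation=cv2.INTER_CUBIC))
a=cv2.imread('pics/top0.png'); cv2.imwrite('pics/topz.png',cv2.resize(a[180:280,130:370],None,fx=3.3,fy=3.3,interpolation=cv2.INTER_CUBIC))
a=cv2.imread('pics/side0.png'); cv2.imwrite('pics/sidez.png',cv2.resize(a[160:340,220:380],None,fx=3.3,fy=3.3,interpolation=cv2.INTER_CUBIC))
E
```

```text
(no output)
```

View pics/top0b.png

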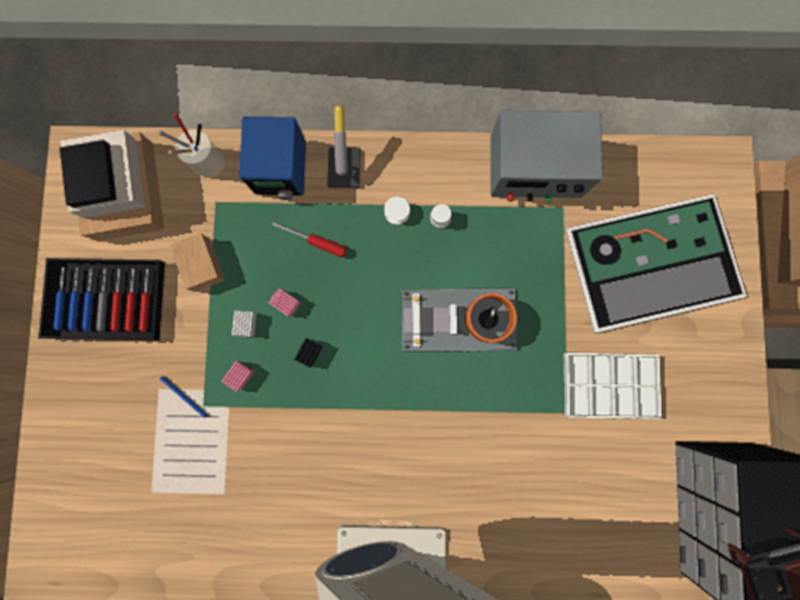

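View pics/side0b.png

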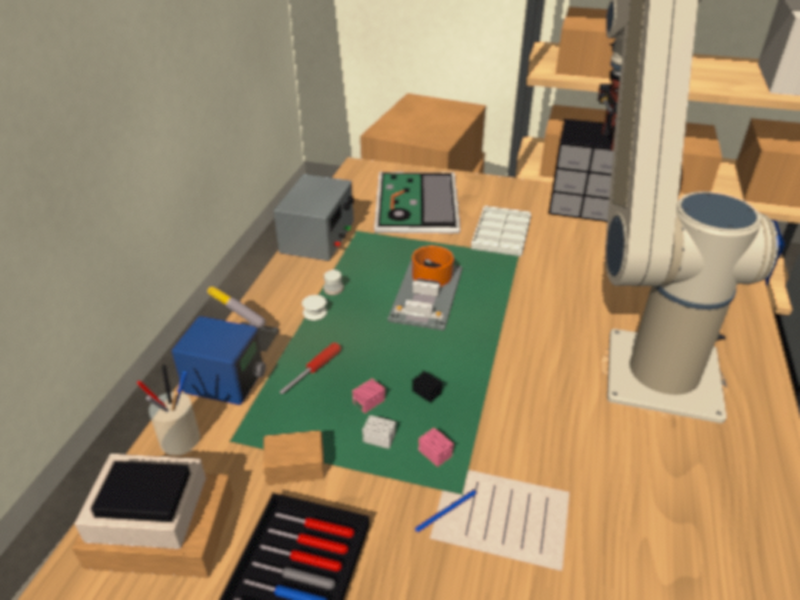

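View pics/topz.png

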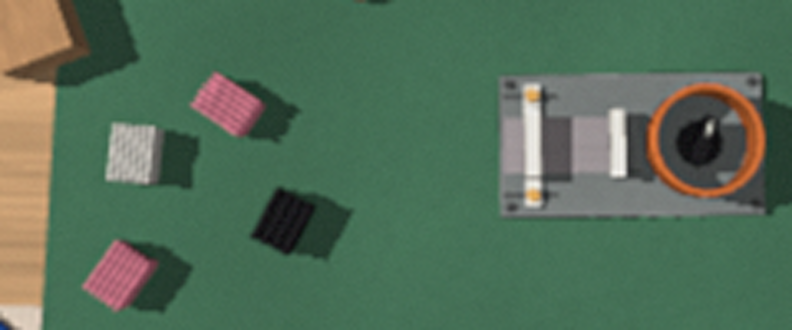

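View pics/sidez.png

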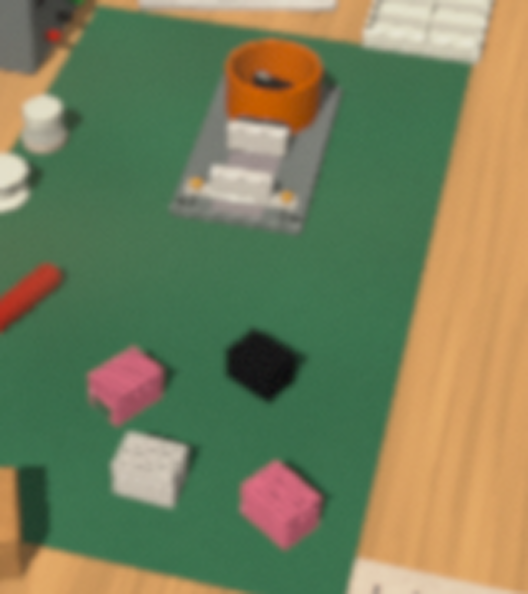

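```bash
cat > fit.py <<'E'
from h import *
from scipy.optimize import minimize
S=6
def nongreen(im,bright=False):
    p=im['pixels'].astype(np.float32); p=cv2.resize(p,None,fx=S,fy=S,interpolation=cv2.INTER_LINEAR)
    r,g,b=p[...,0],p[...,1],p[...,2]
    if bright: return (np.minimum(r,b)>105)
    return None
def hullmask(im,pts,shape,off):
    uv=(px(im,pts)+0.5)*S-0.5-off
    m=np.zeros(shape,np.uint8); cv2.fillConvexPoly(m,cv2.convexHull(np.round(uv*8).astype(np.int32)),1,shift=3)
    return m
def box(c,yaw,l,wd,z0,z1):
    cs,sn=np.cos(yaw),np.sin(yaw); R=np.array([[cs,-sn],[sn,cs]])
    xy=[(R@[a*l/2,b*wd/2])+np.array(c) for a in(-1,1) for b in(-1,1)]
    return np.array([[x,y,z] for x,y in xy for z in(z0,z1)])
E
python3 - <<'E'
from fit import *
ims={c:ctrl.get_image(c) for c in('top','side')}
# module
data={}
for c,im in ims.items():
    u=px(im,[[514,318,17]])[0]
    x0=np.array([int(u[0])-22,int(u[1])-22]); 
    crop=im['pixels'][x0[1]:x0[1]+44,x0[0]:x0[0]+44].astype(np.float32)
    big=cv2.resize(crop,None,fx=S,fy=S,interpolation=cv2.INTER_LINEAR)
    r,g,b=[big[...,i] for i in range(3)]
    m=((r>95)&(abs(r-g)<35)&(abs(r-b)<45)).astype(np.uint8)
    n,l,s,_=cv2.connectedComponentsWithStats(m)
    k=l[22*S,22*S]; 
    m=(l==k).astype(np.uint8); m=cv2.morphologyEx(m,cv2.MORPH_CLOSE,np.ones((15,15)))
    print(c,k,s[k]/S)
    data[c]=(m,x0*S)
    cv2.imwrite(f'pics/m_{c}.png',np.hstack([big[...,::-1],np.repeat(m[...,None]*255,3,2)]))
best=[]
def cost(p,cams=('top','side')):
    t=0
    for i,c in enumerate(cams):
        m,o=data[c]; h=hullmask(ims[c],box(p[:2],p[2],50,36,0,34),m.shape,o)
        t+=1-(m&h).sum()/(m|h).sum()
    return t
for cams in [('top','side'),('top',),('side',)]:
    rs=[]
    for y0 in np.arange(0,3.1,.35):
        r=minimize(cost,[514,318,y0],args=(cams,),method='Nelder-Mead',options=dict(initial_simplex=[[514,318,y0],[522,318,y0],[514,326,y0],[514,318,y0+.3]]))
        rs.append((r.fun,r.x.round(3).tolist()))
    print(cams,sorted(rs)[:4])
E
```

```text
top 2 [  13.66666667   12.83333333   17.           19.33333333 1646.33333333]
side 2 [  11.           11.16666667   24.16666667   24.33333333 2662.        ]
('top', 'side') [(np.float64(0.18087171451492978), [515.005, 321.109, 3.093]), (np.float64(0.1808782631724627), [515.003, 321.103, 3.093]), (np.float64(0.181507989609891), [515.008, 321.089, -0.049]), (np.float64(0.1816037843582584), [515.126, 321.042, 3.086])]
('top',) [(np.float64(0.07384797164237888), [515.1, 321.383, -0.04]), (np.float64(0.0739391552623806), [514.534, 321.357, -0.041]), (np.float64(0.07418339236521054), [514.602, 321.383, 3.105]), (np.float64(0.07437284800787014), [514.882, 321.404, -0.042])]
('side',) [(np.float64(0.09547927218157948), [515.749, 318.216, 3.062]), (np.float64(0.09554179953729758), [515.676, 318.489, 3.063]), (np.float64(0.09643749999999995), [515.936, 317.806, 3.057]), (np.float64(0.09662499999999996), [515.808, 317.934, -0.094])][ WARN:0@3.643] global loadsave.cpp:1063 imwrite_ Unsupported depth image for selected encoder is fallbacked to CV_8U.
```

```bash
python3 - <<'E'
from fit import *
ims={c:ctrl.get_image(c) for c in('top','side')}
data={}
for c,im in ims.items():
    u=px(im,[[529,-117,12]])[0]; hw=np.array([60,40]) if c=='top' else np.array([45,48])
    x0=np.array([int(u[0]),int(u[1])])-hw
    crop=im['pixels'][x0[1]:x0[1]+2*hw[1],x0[0]:x0[0]+2*hw[0]].astype(np.float32)
    big=cv2.resize(crop,None,fx=S,fy=S,interpolation=cv2.INTER_LINEAR)
    r,g,b=[big[...,i] for i in range(3)]
    # green mat: g>r*1.25 (lit or shadow)
    m=(~(g>1.18*r)).astype(np.uint8)
    n,l,s,_=cv2.connectedComponentsWithStats(m)
    uu=(px(im,[[529,-95,12]])[0]-x0)*S
    k=l[int(uu[1]),int(uu[0])]; m=(l==k).astype(np.uint8); m=cv2.morphologyEx(m,cv2.MORPH_CLOSE,np.ones((13,13)))
    data[c]=(m,x0*S,big)
    print(c,s[k]/S)
def pts(p):
    c,s=np.cos(p[2]),np.sin(p[2]); R=np.array([[c,-s],[s,c]])
    k=R@[0,-75]+p[:2]; a=np.linspace(0,2*np.pi,40)
    ring=[[k[0]+49*np.cos(t),k[1]+49*np.sin(t),z] for t in a for z in(12,68)]
    f=R@[0,p[3]+5]+p[:2] if len(p)>3 else None
    return box(p[:2],p[2],130,240,0,12),np.array(ring)
def cost(p,cams):
    t=0
    for c in cams:
        m,o,_=data[c]; h=np.zeros_like(m)
        for q in pts(p): h|=hullmask(ims[c],q,m.shape,o)
        t+=1-(m&h).sum()/(m|h).sum()
    return t
for cams in [('top','side'),('top',),('side',)]:
    r=minimize(cost,[529,-117,.03],args=(cams,),method='Nelder-Mead',options=dict(initial_simplex=[[529,-117,.03],[534,-117,.03],[529,-112,.03],[529,-117,-.05]]))
    print(cams,r.fun,r.x.round(3))
    if len(cams)==2: P=r.x
for c in data:
    m,o,big=data[c]; v=big.copy()
    for q in pts(P):
        uv=(px(ims[c],q)+.5)*S-.5-o; cv2.polylines(v,[cv2.convexHull(uv.astype(np.int32))],True,(255,255,0),1)
    sc=min(1,800/v.shape[1],600/v.shape[0])
    cv2.imwrite(f'pics/h_{c}.png',cv2.resize(v[...,::-1],None,fx=sc,fy=sc).astype(np.uint8))
    # knob
    x0=(px(ims[c],[[P[0]+75*np.sin(P[2]),P[1]-75*np.cos(P[2]),45]])[0]).astype(int)
    k=ims[c]['pixels'][x0[1]-20:x0[1]+20,x0[0]-20:x0[0]+20].astype(np.float32)
    k=np.clip(k*2.0,0,255).astype(np.uint8)
    cv2.imwrite(f'pics/k_{c}.png',cv2.resize(k,None,fx=12,fy=12,interpolation=cv2.INTER_CUBIC)[...,::-1])
E
```

```text
top [2.53333333e+01 1.81666667e+01 8.13333333e+01 4.36666667e+01
 2.06451667e+04]
side [    0.             0.            90.            73.83333333
 19070.66666667]
('top', 'side') 0.40433827603350236 [ 5.31198e+02 -1.31610e+02  2.50000e-02]
('top',) 0.03730114342530455 [ 5.31236e+02 -1.31121e+02  2.70000e-02]
('side',) 0.3615030648803763 [ 5.31332e+02 -1.34516e+02  3.20000e-02]
```

View pics/h_top.png

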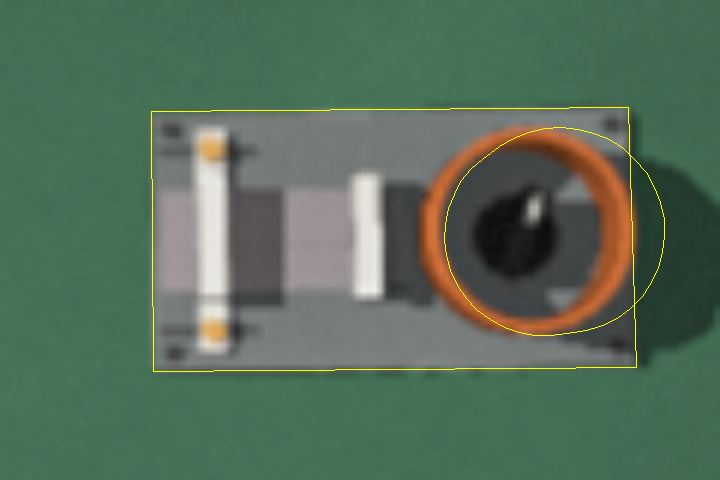

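View pics/k_top.png

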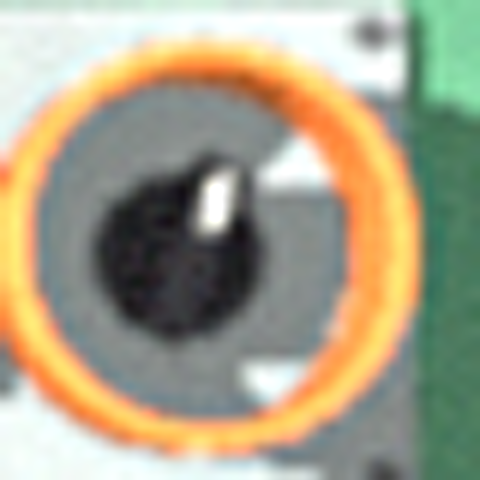

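View pics/k_side.png

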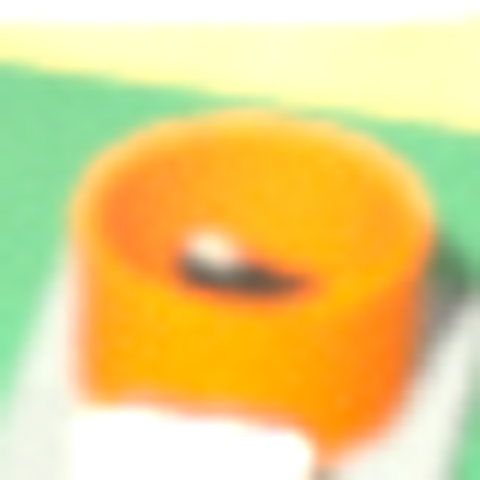

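View pics/h_side.png

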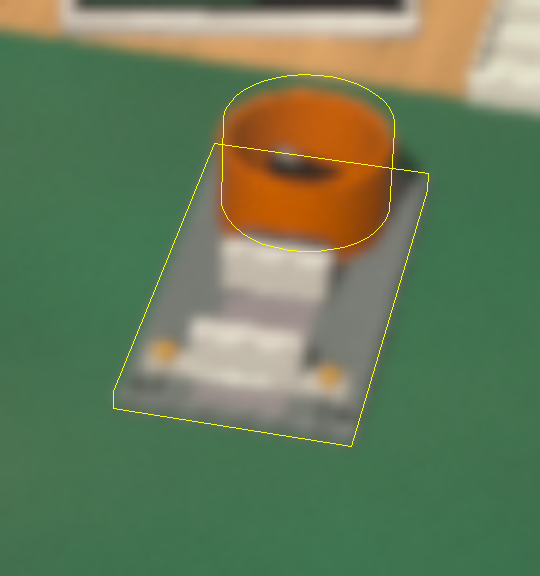

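```bash
python3 - <<'E'
from fit import *
ims={c:ctrl.get_image(c) for c in('top','side')}
data={}
for c,im in ims.items():
    u=px(im,[[529,-130,12]])[0]; hw=np.array([60,40]) if c=='top' else np.array([48,50])
    x0=np.array([int(u[0]),int(u[1])])-hw
    crop=im['pixels'][x0[1]:x0[1]+2*hw[1],x0[0]:x0[0]+2*hw[0]].astype(np.float32)
    big=cv2.resize(crop,None,fx=S,fy=S,interpolation=cv2.INTER_LINEAR)
    r,g,b=[big[...,i] for i in range(3)]
    m=((g<=1.18*r)).astype(np.uint8)
    org=((r>1.6*g)&(r>60)&(g>1.3*b)).astype(np.uint8)
    if c=='side':
        wood=((r>1.15*g)&(r<=2.0*g)).astype(np.uint8)
        # exclude rows above mat edge
        hullb=hullmask(im,np.array([[680,-340,0],[380,-340,0],[380,-265,0],[680,-265,0]]),m.shape,x0*S)
        m[:120]=0
    n,l,s,_=cv2.connectedComponentsWithStats(m)
    uu=(px(im,[[529,-95,12]])[0]-x0)*S
    k=l[int(uu[1]),int(uu[0])]; m=(l==k).astype(np.uint8); m=cv2.morphologyEx(m,cv2.MORPH_CLOSE,np.ones((13,13)))
    n,l,s,_=cv2.connectedComponentsWithStats(org); kk=1+np.argmax(s[1:,4]); org=(l==kk).astype(np.uint8)
    data[c]=(m,x0*S,big,org)
    print(c,s[kk]/S)
    cv2.imwrite(f'pics/mm_{c}.png',np.hstack([m*255,org*255]))
a=np.linspace(0,2*np.pi,60)
def K(p):
    return p[0]+75*np.sin(p[2]),p[1]-75*np.cos(p[2])
def circ(p,r,z):
    k=K(p); return np.c_[k[0]+r*np.cos(a),k[1]+r*np.sin(a),np.full(60,z)]
def plate(p):
    return box((p[0]-p[3]*np.sin(p[2]),p[1]+p[3]*np.cos(p[2])),p[2],130,240,0,12)
def cost(p,cams):
    t=0
    for c in cams:
        m,o,_,org=data[c]; im=ims[c]
        ring=np.r_[circ(p,49,12),circ(p,49,68)]
        R=hullmask(im,ring,m.shape,o)
        if c=='top':
            h=hullmask(im,plate(p),m.shape,o)|R
            t+=1-(m&h).sum()/(m|h).sum()
            Ri=hullmask(im,circ(p,44,68),m.shape,o)&hullmask(im,circ(p,44,12),m.shape,o); R=R&(1-Ri)
        # org filled
        oo=org
        if c=='side':
            cn,_=cv2.findContours(org,cv2.RETR_EXTERNAL,cv2.CHAIN_APPROX_NONE); oo=np.zeros_like(org); cv2.drawContours(oo,cn,-1,1,-1)
        t+=1-(oo&R).sum()/(oo|R).sum()
    return t
for cams in [('top','side'),('top',),('side',)]:
    x0=np.array([530,-117,.03,-14]); sx=[x0]+[x0+d for d in np.diag([5,5,.05,5])]
    r=minimize(cost,x0,args=(cams,),method='Nelder-Mead',options=dict(initial_simplex=sx,maxiter=600))
    print(cams,round(r.fun,3),r.x.round(3),'knob',np.round(K(r.x),1))
    if len(cams)==2: P=r.x
np.save('P.npy',P)
for c in data:
    m,o,big,_=data[c]; v=big.copy(); im=ims[c]
    def loc(q): return ((px(im,q)+.5)*S-.5-o).astype(np.int32)
    for q in (plate(P),np.r_[circ(P,49,12),circ(P,49,68)]): cv2.polylines(v,[cv2.convexHull(loc(q))],True,(255,255,0),1)
    cv2.polylines(v,[loc(circ(P,44,68))],True,(0,255,255),1)
    cv2.polylines(v,[loc(circ(P,21,21))],True,(255,0,255),1)
    k=K(P); print(c,'knob px',px(im,[[*k,50.5]]))
    sc=min(1,800/v.shape[1],600/v.shape[0])
    cv2.imwrite(f'pics/h2_{c}.png',cv2.resize(v[...,::-1],None,fx=sc,fy=sc).astype(np.uint8))
E
```

```text
top [  65.83333333   21.66666667   36.           33.83333333 1999.16666667]
side [  39.           19.33333333   28.5          27.5        3541.16666667]
('top', 'side') 0.363 [ 5.30725e+02 -1.18040e+02  3.90000e-02 -1.35010e+01] knob [ 533.6 -193. ]
('top',) 0.173 [ 5.31046e+02 -1.18048e+02  3.70000e-02 -1.33010e+01] knob [ 533.8 -193. ]
('side',) 0.179 [ 5.26118e+02 -1.23324e+02  8.00000e-02 -2.80000e-01] knob [ 532.1 -198.1]
top knob px [[343.47489391 222.03100095]]
side knob px [[301.84691443 183.23785475]]
```

View pics/h2_top.png

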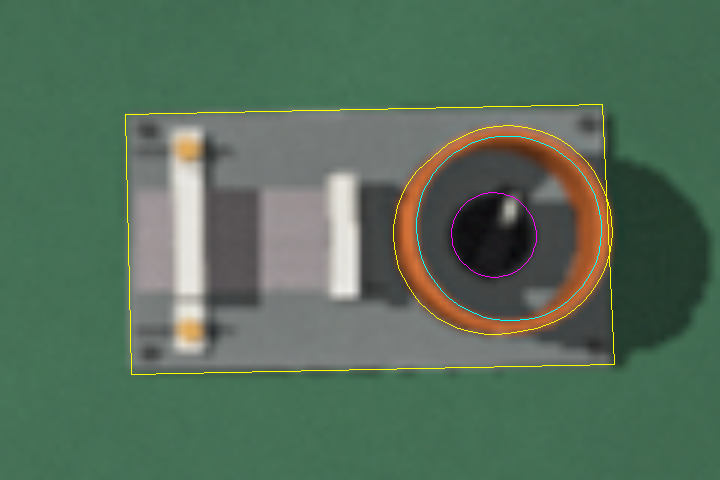

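View pics/h2_side.png

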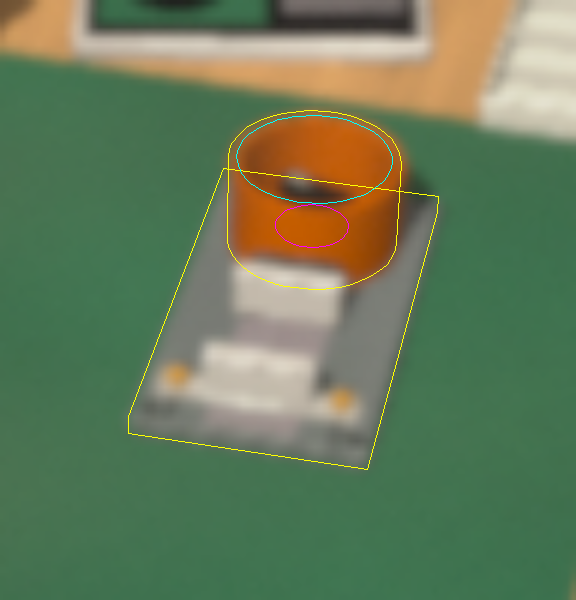

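```bash
python3 - <<'E'
from fit import *
im=ctrl.get_image('top')
u=px(im,[[529,-130,12]])[0]; x0=np.array([int(u[0]),int(u[1])])-[60,40]
f=lambda X,Y,z: ray(im,*((np.array([X,Y])+.5)/6-.5+x0),z).round(1)[:2]
print('fence ends',f(188,130,42),f(190,350,42),'bolts',f(188,149,10),f(190,331,10))
print('fence face side top',f(205,190,42),f(206,290,42))
print('jaw ends',f(343,173,43),f(344,299,43),'face',f(329,180,43),f(330,290,43))
print('ring top c',f(508,228.5,68),'collar c',f(494,235,18))
print('mark',f(515,195,50.5),f(508,220,50.5))
p=im['pixels'].astype(np.float32)[x0[1]:x0[1]+80,x0[0]:x0[0]+120]
g=p[...,1]-1.18*p[...,0]
# subpixel plate edges
def cross(v,rev=False):
    idx=np.where((v[:-1]>0)&(v[1:]<=0))[0] if not rev else np.where((v[:-1]<=0)&(v[1:]>0))[0]
    i=idx[0] if not rev else idx[-1]; return i+v[i]/(v[i]-v[i+1])
T=[(c,cross(g[:40,c])) for c in range(26,96,3)]; B=[(c,35+cross(g[35:,c],True)) for c in range(26,96,3)]
for n,E,zz in (('top',T,12),('bot',B,12)):
    W=np.array([ray(im,c+x0[0],r+x0[1],zz) for c,r in E]); q=np.polyfit(W[:,1],W[:,0],1); res=W[:,0]-np.polyval(q,W[:,1])
    print(n,q,res.std(), 'x at -117',np.polyval(q,-117))
k=p[18:60,64:106]; k=np.clip(k*1.0,0,255)
z=cv2.resize(np.clip(p[30:50,72:92]*4,0,255).astype(np.uint8),None,fx=28,fy=28,interpolation=cv2.INTER_NEAREST)
cv2.imwrite('pics/kz.png',z[...,::-1])
print('z knob px', (px(im,[[532.5,-193,50.5],[532.5+22,-193,50.5],[532.5,-193-22,50.5],[532.5,-193,18]])-x0-[72,30]+.5)*28)
E
```

```text
fence ends [581. -40.] [473.7 -42.5] bolts [575.  -40.7] [483.7 -43. ]
fence face side top [551.6 -48.7] [502.8 -49.9]
jaw ends [ 561. -116.] [ 499.6 -116.9] face [ 557.5 -109.2] [ 503.8 -110. ]
ring top c [ 533.4 -192.5] collar c [ 533.8 -193.4]
mark [ 551.  -198.6] [ 538.8 -195.2]
top [-3.15597498e-02  5.91676947e+02] 0.33378728543978664 x at -117 595.3694373851363
bot [-3.08815036e-02  4.62468027e+02] 0.41757121113812334 x at -117 466.0811624524843
z knob px [[335.46506889 249.656122  ]
 [335.12194324  38.07776908]
 [548.11510881 253.38908355]
 [287.8668083  270.79137746]]
```

View pics/kz.png

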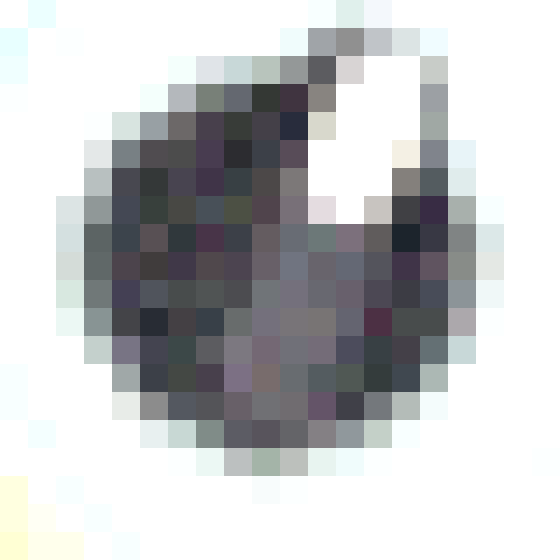

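```bash
cat > plan.py <<'E'
from h import *
from scipy.spatial.transform import Rotation as Ro
import sys
# plan.py x,y,z,psi,rows,jaw [...]
def goal(psi):
    c,s=np.cos(psi),np.sin(psi); return Ro.from_matrix(np.array([[c,s,0],[s,-c,0],[0,0,-1]]))
def main(segs):
    o=ctrl.get_obs(); p=np.array(o['ee_pos']); R=Ro.from_rotvec(o['orientation'])
    x=R.as_matrix()[:,0]; print('now',p.round(1),'psi',round(np.arctan2(x[1],x[0]),3),'q6',round(o['qpos'][5],2),'w',o['width'],'t',o['t'])
    rows=[]
    for X,Y,Z,psi,n,j in segs:
        n=int(n); G=goal(psi)
        for i in range(n):
            dr=(R.inv()*G).as_rotvec(); 
            if abs(dr[2])>3.0: pass
            dr=dr/(n-i); dp=R.inv().apply(np.array([X,Y,Z])-p)/(n-i)
            dr=np.round(dr,3); dp=np.round(dp,1)
            p=p+R.apply(dp); R=R*Ro.from_rotvec(dr)
            rows.append([dr.tolist(),dp.tolist(),j])
        print('max step',abs(dp).max(),abs(dr).max())
    import json
    for k in range(0,len(rows),10): print(json.dumps(rows[k:k+10]).replace(' ',''))
main([list(map(float,a.split(','))) for a in sys.argv[1:]])
E
python3 plan.py 500,-230,170,0.1,14,1 515,300,120,1.52,16,1; python3 -m handwheel --help 2>&1 | head -20
```

```text
now [ 160.6 -604.   200.9] psi -1.311 q6 -0.02 w 87.44420219588179 t 1.25
max step 26.7 0.1
max step 32.9 0.088
[[[0.0,-0.0,-0.101],[-19.6,-30.3,2.2],1.0],[[0.0,-0.0,-0.101],[-16.4,-32.1,2.2],1.0],[[0.0,-0.0,-0.101],[-13.1,-33.6,2.2],1.0],[[0.0,-0.0,-0.101],[-9.7,-34.8,2.2],1.0],[[0.0,-0.0,-0.101],[-6.1,-35.6,2.2],1.0],[[0.0,-0.0,-0.101],[-2.5,-36.0,2.2],1.0],[[0.0,-0.0,-0.101],[1.2,-36.0,2.2],1.0],[[0.0,-0.0,-0.101],[4.8,-35.8,2.2],1.0],[[0.0,-0.0,-0.101],[8.3,-35.1,2.2],1.0],[[0.0,-0.0,-0.1],[11.9,-34.1,2.2],1.0]]
[[[0.0,-0.0,-0.101],[15.2,-32.7,2.2],1.0],[[0.0,-0.0,-0.1],[18.4,-31.0,2.2],1.0],[[0.0,-0.0,-0.101],[21.4,-29.0,2.2],1.0],[[0.0,-0.0,-0.1],[24.2,-26.7,2.3],1.0],[[0.0,0.0,-0.089],[4.2,-32.9,3.1],1.0],[[0.0,0.0,-0.089],[7.1,-32.4,3.1],1.0],[[0.0,0.0,-0.089],[10.0,-31.6,3.1],1.0],[[0.0,0.0,-0.089],[12.8,-30.6,3.1],1.0],[[0.0,0.0,-0.089],[15.4,-29.3,3.1],1.0],[[0.0,0.0,-0.089],[18.0,-27.8,3.1],1.0]]
[[[0.0,0.0,-0.089],[20.4,-26.1,3.1],1.0],[[0.0,0.0,-0.089],[22.6,-24.2,3.1],1.0],[[0.0,0.0,-0.089],[24.7,-22.1,3.1],1.0],[[0.0,0.0,-0.088],[26.6,-19.8,3.2],1.0],[[0.0,0.0,-0.089],[28.2,-17.4,3.1],1.0],[[0.0,0.0,-0.088],[29.6,-14.9,3.2],1.0],[[0.0,0.0,-0.089],[30.8,-12.2,3.1],1.0],[[0.0,0.0,-0.088],[31.8,-9.4,3.2],1.0],[[0.0,0.0,-0.089],[32.5,-6.6,3.1],1.0],[[0.0,0.0,-0.088],[32.9,-3.6,3.2],1.0]]
invalid input: not JSON, or not a number
```

```bash
python3 -m handwheel '[[[0,0,-0.1],[-20,-30,2],1],[[0,0,-0.1],[-16,-32,2],1],[[0,0,-0.1],[-13,-34,2],1],[[0,0,-0.1],[-10,-35,2],1],[[0,0,-0.1],[-6,-36,2],1],[[0,0,-0.1],[-2,-36,2],1],[[0,0,-0.1],[1,-36,2],1],[[0,0,-0.1],[5,-36,2],1],[[0,0,-0.1],[8,-35,2],1],[[0,0,-0.1],[12,-34,2],1]]'; python3 plan.py 510,-180,170,0.1,6,1 515,310,110,1.52,14,1
```

```text
t: 2.08
ee_pos: [406.5, -336.6, 182.5]
orientation: [3.091, -0.433, 0.011]
ft_force: [0.3, 0.3, -0.0]
width: 87.8
now [ 406.5 -336.6  182.5] psi -0.279 q6 -0.42 w 87.7630561873397 t 2.0833
max step 25.5 0.064
max step 34.6 0.102
[[[0.003,-0.001,-0.063],[9.4,-29.9,1.6],1.0],[[0.004,-0.001,-0.063],[11.2,-29.2,1.7],1.0],[[0.003,-0.001,-0.063],[13.1,-28.4,1.8],1.0],[[0.004,-0.001,-0.063],[14.8,-27.6,1.9],1.0],[[0.003,-0.001,-0.063],[16.5,-26.6,1.9],1.0],[[0.004,-0.001,-0.064],[18.2,-25.5,2.0],1.0],[[-0.0,-0.0,-0.101],[3.9,-34.8,4.3],1.0],[[-0.0,-0.0,-0.101],[7.3,-34.2,4.3],1.0],[[-0.0,-0.0,-0.101],[10.8,-33.3,4.3],1.0],[[-0.0,-0.0,-0.102],[14.1,-32.0,4.3],1.0]]
[[[-0.0,-0.0,-0.101],[17.3,-30.5,4.3],1.0],[[-0.0,-0.0,-0.102],[20.2,-28.6,4.3],1.0],[[-0.0,-0.0,-0.101],[23.0,-26.3,4.3],1.0],[[-0.0,-0.0,-0.102],[25.6,-23.9,4.3],1.0],[[-0.0,-0.0,-0.101],[27.9,-21.2,4.3],1.0],[[-0.0,-0.0,-0.102],[29.9,-18.2,4.3],1.0],[[-0.0,-0.0,-0.101],[31.5,-15.1,4.3],1.0],[[0.0,-0.0,-0.102],[32.9,-11.8,4.3],1.0],[[0.0,-0.0,-0.101],[34.0,-8.5,4.3],1.0],[[0.0,-0.0,-0.102],[34.6,-4.9,4.3],1.0]]
```

```bash
python3 -m handwheel '[[[0.003,0,-0.063],[9,-30,1],1],[[0.003,0,-0.063],[11,-29,1],1],[[0.003,0,-0.063],[13,-28,1],1],[[0.003,0,-0.063],[15,-28,1],1],[[0.003,0,-0.063],[16,-27,1],1],[[0.003,0,-0.063],[18,-25,1],1],[[0,0,-0.1],[4,-35,4],1],[[0,0,-0.1],[7,-34,4],1],[[0,0,-0.1],[11,-33,4],1],[[0,0,-0.1],[14,-32,4],1]]'; python3 plan.py 515,315,110,1.52,12,1
```

```text
t: 2.92
ee_pos: [516.2, -25.1, 159.9]
orientation: [3.019, 0.836, 0.021]
ft_force: [0.2, 0.6, 0.0]
width: 87.7
now [516.2 -25.1 159.9] psi 0.54 q6 -0.61 w 87.69976547694156 t 2.9167
max step 28.1 0.082
[[[0.001,-0.0,-0.082],[14.5,-24.4,4.0],1.0],[[0.001,-0.0,-0.082],[16.4,-23.1,4.0],1.0],[[0.001,-0.0,-0.082],[18.2,-21.7,4.1],1.0],[[0.002,-0.0,-0.082],[20.0,-20.2,4.1],1.0],[[0.001,-0.0,-0.081],[21.5,-18.4,4.1],1.0],[[0.002,-0.0,-0.082],[23.0,-16.6,4.1],1.0],[[0.002,-0.001,-0.081],[24.2,-14.7,4.2],1.0],[[0.001,-0.0,-0.082],[25.4,-12.7,4.2],1.0],[[0.002,-0.001,-0.081],[26.3,-10.5,4.2],1.0],[[0.001,-0.0,-0.082],[27.1,-8.4,4.2],1.0]]
[[[0.002,-0.001,-0.081],[27.7,-6.1,4.1],1.0],[[0.001,-0.0,-0.082],[28.1,-3.9,4.2],1.0]]
```

```bash
python3 plan.py 515,315,110,1.52,11,1
```

```text
now [516.2 -25.1 159.9] psi 0.54 q6 -0.61 w 87.69976547694156 t 2.9167
max step 30.7 0.09
[[[0.001,-0.0,-0.089],[15.8,-26.6,4.4],1.0],[[0.002,-0.0,-0.089],[18.1,-25.1,4.4],1.0],[[0.002,-0.0,-0.089],[20.2,-23.4,4.4],1.0],[[0.001,-0.0,-0.089],[22.2,-21.5,4.5],1.0],[[0.002,-0.001,-0.089],[24.1,-19.4,4.5],1.0],[[0.001,-0.0,-0.089],[25.7,-17.2,4.5],1.0],[[0.002,-0.001,-0.089],[27.1,-14.9,4.6],1.0],[[0.001,-0.0,-0.089],[28.3,-12.4,4.5],1.0],[[0.002,-0.001,-0.089],[29.3,-9.8,4.6],1.0],[[0.001,-0.0,-0.089],[30.1,-7.2,4.6],1.0]]
[[[0.002,-0.001,-0.09],[30.7,-4.5,4.5],1.0]]
```

```bash
python3 -m handwheel '[[[0.002,0,-0.09],[16,-27,4],1],[[0.002,0,-0.09],[18,-25,4],1],[[0.002,0,-0.09],[20,-23,4],1],[[0.002,0,-0.09],[22,-21,4],1],[[0.002,0,-0.09],[24,-19,4],1],[[0.002,0,-0.09],[26,-17,4],1],[[0.002,0,-0.09],[27,-15,4],1],[[0.002,0,-0.09],[28,-12,4],1],[[0.002,0,-0.09],[29,-10,4],1],[[0.002,0,-0.09],[30,-7,4],1]]'; python3 plan.py 515,319.5,75,1.52,4,1 515,319.5,12,1.52,6,1; python3 - <<'E'
from h import *
for c in('top','side'):
    im=ctrl.get_image(c); save(im,'a_'+c)
    x=px(im,[[515,320,40]])[0].astype(int); k=im['pixels'][x[1]-45:x[1]+45,x[0]-60:x[0]+60]
    cv2.imwrite(f'pics/az_{c}.png',cv2.resize(k,None,fx=6,fy=6,interpolation=cv2.INTER_CUBIC)[...,::-1])
E
```

```text
t: 3.75
ee_pos: [506.3, 299.7, 120.0]
orientation: [-2.308, -2.127, -0.01]
ft_force: [-0.7, 0.4, 0.1]
width: 87.9
now [506.3 299.7 120. ] psi 1.489 q6 -0.98 w 87.86061626579688 t 3.75
max step 11.2 0.008
max step 10.5 0.0
[[[0.001,-0.002,-0.008],[5.0,1.8,11.3],1.0],[[0.0,-0.002,-0.008],[5.1,1.8,11.3],1.0],[[0.001,-0.001,-0.007],[5.0,1.8,11.3],1.0],[[0.0,-0.002,-0.008],[5.1,1.9,11.2],1.0],[[0.0,0.0,0.0],[0.0,0.0,10.5],1.0],[[0.0,0.0,0.0],[0.0,0.0,10.5],1.0],[[0.0,0.0,0.0],[0.0,0.0,10.5],1.0],[[0.0,0.0,0.0],[0.0,0.0,10.5],1.0],[[0.0,0.0,0.0],[0.0,0.0,10.5],1.0],[[0.0,0.0,0.0],[0.0,0.0,10.5],1.0]]
```

View pics/az_side.png

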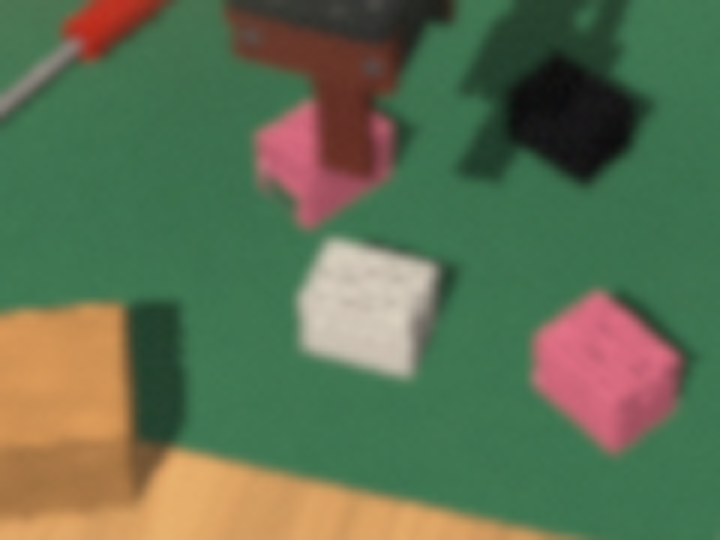

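View pics/az_top.png

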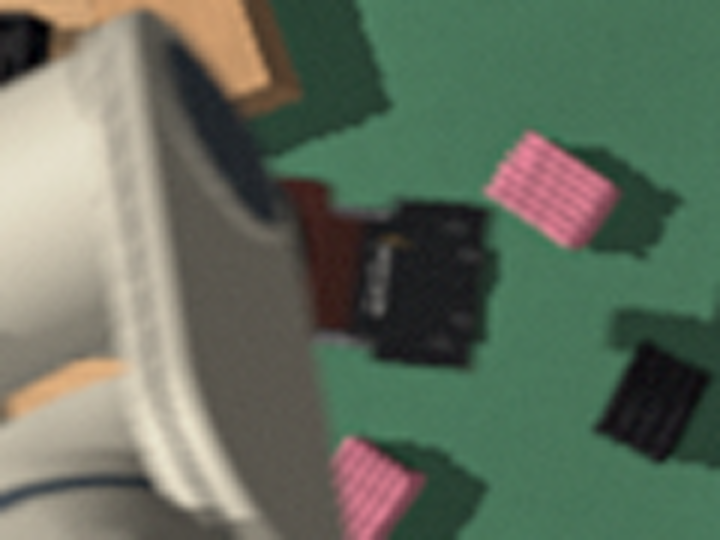

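```bash
python3 -m handwheel '[[[0,-0.002,-0.008],[5,2,8],0.75],[[0,-0.002,-0.008],[5,2,8],0.75],[[0,-0.002,-0.008],[5,2,8],0.75],[[0,-0.002,-0.008],[5,2,8],0.75],[[0,0,0],[0,0,8],0.75],[[0,0,0],[0,0,8],0.75],[[0,0,0],[0,0,8],0.75],[[0,0,0],[0,0,6],0.75],[[0,0,0],[0,0,4],0.75],[[0,0,0],[0,0,0],0.75]]'; python3 plan.py 515,319.5,12,1.52,6,0.75
```

```text
t: 4.68
ee_pos: [516.6, 318.7, 45.3]
orientation: [2.277, 2.161, -0.005]
ft_force: [0.3, -0.3, -0.2]
width: 65.9
now [516.6 318.7  45.3] psi 1.519 q6 -0.98 w 65.88352504397496 t 4.6833
max step 5.6 0.001
[[[-0.0,0.001,-0.0],[0.1,-0.3,5.5],0.75],[[-0.0,0.001,-0.0],[0.1,-0.3,5.6],0.75],[[-0.0,0.0,-0.0],[0.1,-0.3,5.5],0.75],[[-0.0,0.001,-0.0],[0.2,-0.2,5.6],0.75],[[-0.0,0.0,-0.001],[0.1,-0.3,5.5],0.75],[[-0.0,0.001,-0.0],[0.2,-0.2,5.6],0.75]]
```

```bash
python3 -m handwheel '[[[0,0,0],[0,-0.5,7],0.75],[[0,0,0],[0,-0.5,7],0.75],[[0,0,0],[0,-0.5,7],0.75],[[0,0,0],[0,0,6],0.75],[[0,0,0],[0,0,5],0.75],[[0,0,0],[0,0,0],0.75],[[0,0,0],[0,0,0],0],[[0,0,0],[0,0,0],0],[[0,0,0],[0,0,0],0],[[0,0,0],[0,0,0],0]]'; python3 plan.py 515,319.5,12,1.52,1,0; python3 - <<'E'
from h import *
im=ctrl.get_image('side'); save(im,'b_side')
x=px(im,[[515,320,40]])[0].astype(int); k=im['pixels'][x[1]-45:x[1]+45,x[0]-60:x[0]+60]
cv2.imwrite(f'pics/bz.png',cv2.resize(k,None,fx=6,fy=6,interpolation=cv2.INTER_CUBIC)[...,::-1])
E
```

```text
t: 5.52
ee_pos: [515.4, 318.8, 10.5]
orientation: [2.277, 2.161, -0.003]
ft_force: [0.8, 0.8, -0.3]
width: 43.0
now [515.4 318.8  10.5] psi 1.518 q6 -0.98 w 42.96880796144205 t 5.5167
max step 1.5 0.003
[[[0.001,0.003,-0.002],[0.7,-0.5,-1.5],0.0]]
```

View pics/bz.png

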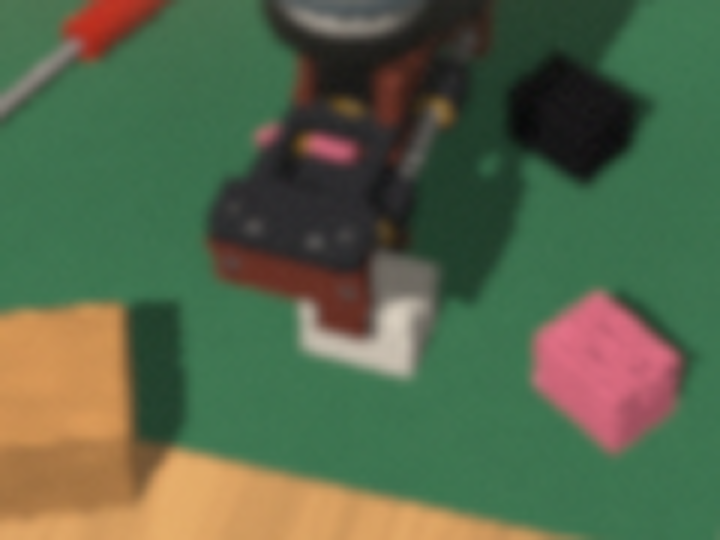

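```bash
python3 -m handwheel '[[[0,0,0],[0,0,0],0],[[0,0,0],[0,0,0],0],[[0,0,0],[0,0,0],0],[[0,0,0],[0,0,0],0],[[0,0,0],[0,0,-8],0],[[0,0,0],[0,0,-12],0],[[0,0,0],[0,0,-16],0],[[0,0,0],[0,0,-16],0],[[0,0,0],[0,0,-16],0],[[0,0,0],[0,0,-16],0]]'; python3 - <<'E'
from h import *
im=ctrl.get_image('side'); save(im,'c_side')
x=px(im,[[515,320,60]])[0].astype(int); k=im['pixels'][x[1]-45:x[1]+45,x[0]-60:x[0]+60]
cv2.imwrite(f'pics/cz.png',cv2.resize(k,None,fx=6,fy=6,interpolation=cv2.INTER_CUBIC)[...,::-1])
E
python3 plan.py 528,110,115,0.9,8,0 529.5,-80,100,0.031,10,0
```

```text
t: 6.4
ee_pos: [512.6, 317.5, 98.0]
orientation: [2.278, 2.162, -0.014]
ft_force: [0.6, 0.3, -1.9]
width: 34.8
now [514.5 318.6 101.5] psi 1.518 q6 -0.98 w 34.99319407017663 t 6.45
max step 20.7 0.077
max step 18.9 0.086
[[[0.0,0.001,0.077],[-26.0,3.0,-1.6],0.0],[[0.0,0.001,0.077],[-25.6,5.0,-1.6],0.0],[[0.0,0.0,0.077],[-25.2,7.0,-1.6],0.0],[[0.0,0.001,0.077],[-24.6,8.9,-1.6],0.0],[[0.0,0.0,0.078],[-23.8,10.8,-1.7],0.0],[[0.0,0.001,0.077],[-22.9,12.6,-1.7],0.0],[[0.0,0.0,0.078],[-21.8,14.3,-1.7],0.0],[[0.0,0.001,0.077],[-20.7,16.1,-1.6],0.0],[[-0.0,-0.0,0.087],[-14.8,11.9,1.5],0.0],[[-0.0,-0.0,0.087],[-13.7,13.2,1.5],0.0]]
[[[-0.0,-0.0,0.087],[-12.5,14.3,1.5],0.0],[[-0.0,-0.0,0.087],[-11.2,15.3,1.5],0.0],[[-0.0,-0.0,0.087],[-9.8,16.3,1.5],0.0],[[-0.0,-0.0,0.087],[-8.4,17.0,1.5],0.0],[[-0.0,-0.0,0.087],[-6.9,17.7,1.5],0.0],[[-0.0,-0.0,0.087],[-5.3,18.2,1.5],0.0],[[-0.0,-0.0,0.087],[-3.7,18.7,1.5],0.0],[[-0.0,-0.0,0.086],[-2.1,18.9,1.4],0.0]]
```

View pics/cz.png

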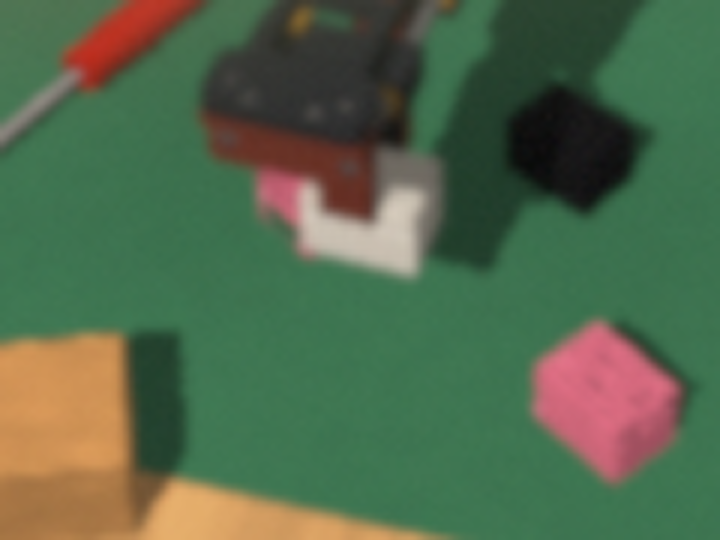

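```bash
python3 - <<'E'
from h import *
im=ctrl.get_image('side')
x0=px(im,[[515,320,60]])[0].astype(int)-[60,45]
f=lambda P:((px(im,P)-x0+.5)*6-.5).round(0).tolist()
st=ctrl.get_obs(); p=np.array(st['ee_pos']); z=p[2]
print(p)
print('finger tip outer corners', f([[p[0]+d,p[1]+31.5,z-8] for d in(-10,10,-16,16)]))
for e in(0,3,6):
    x=p[0]-e; print(e,'module near face bottom/top corners',f([[x+d,p[1]+17.5,zz] for d in(-25,25) for zz in(z-11.5+0-0,z+22)]))
# module in grasp: bench z0 at TCP 10.5 -> bottom is z-10.5
E
```

```text
[514.64924685 318.72692621 100.0143622 ]
finger tip outer corners [[364.0, 278.0], [318.0, 269.0], [378.0, 281.0], [304.0, 266.0]]
0 module near face bottom/top corners [[408.0, 267.0], [408.0, 211.0], [294.0, 243.0], [292.0, 187.0]]
3 module near face bottom/top corners [[415.0, 268.0], [415.0, 212.0], [301.0, 244.0], [298.0, 189.0]]
6 module near face bottom/top corners [[422.0, 269.0], [422.0, 214.0], [308.0, 246.0], [305.0, 190.0]]
```

```bash
python3 - <<'E'
from h import *
im=ctrl.get_image('side')
x0=px(im,[[515,320,40]])[0].astype(int)-[60,45]
f=lambda P:((px(im,P)-x0+.5)*6-.5).round(0).tolist()
print('pic a finger tip, +y finger', f([[506.3,299.7+44+d,z] for d in (0,14) for z in(112,131,180)]))
print('pic b', f([[515.4,318.8+21.5+d,z] for d in (0,14) for z in(2.5,21.5)]))
E
```

```text
pic a finger tip, +y finger [[364.0, 203.0], [363.0, 171.0], [361.0, 85.0], [354.0, 227.0], [353.0, 195.0], [350.0, 109.0]]
pic b [[351.0, 366.0], [350.0, 337.0], [342.0, 390.0], [341.0, 362.0]]
```

```bash
python3 - <<'E'
from h import *
a=cv2.imread('pics/a_side.png'); 
im=ctrl.get_image('side'); x=px(im,[[506.3,300,125]])[0].astype(int); print(x)
c=cv2.imread('pics/c_side.png')
z=np.hstack([cv2.resize(q[x[1]-22:x[1]+22,x[0]-18:x[0]+18],None,fx=10,fy=10,interpolation=cv2.INTER_NEAREST) for q in (a,c)])
cv2.imwrite('pics/azz.png',z)
E
```

```text
[269 268]
```

View pics/azz.png

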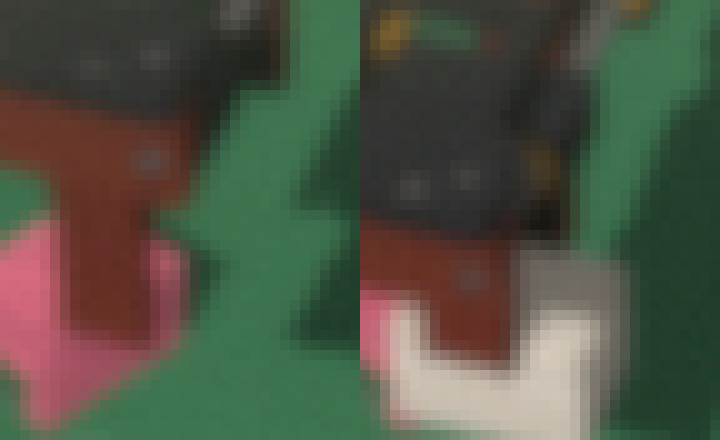

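```bash
python3 -m handwheel '[[[0,0,0.077],[-26,3,-1],0],[[0,0,0.077],[-26,5,-1],0],[[0,0,0.077],[-25,7,-1],0],[[0,0,0.077],[-25,9,-1],0],[[0,0,0.077],[-24,11,-1],0],[[0,0,0.077],[-23,13,-1],0],[[0,0,0.077],[-22,14,-1],0],[[0,0,0.077],[-21,16,-1],0],[[0,0,0.087],[-15,12,0],0],[[0,0,0.087],[-14,13,0],0]]';python3 plan.py 529.5,-80,90,0.031,10,0
```

```text
t: 7.43
ee_pos: [515.6, 60.8, 95.9]
orientation: [2.949, 1.077, -0.037]
ft_force: [-0.1, -0.5, -2.4]
width: 34.8
now [515.6  60.8  95.9] psi 0.7 q6 -0.59 w 34.76892045605256 t 7.4333
max step 14.2 0.066
[[[0.0,0.002,0.067],[-8.0,11.7,0.7],0.0],[[0.0,0.002,0.067],[-7.2,12.2,0.7],0.0],[[0.0,0.002,0.067],[-6.4,12.6,0.7],0.0],[[0.0,0.003,0.067],[-5.5,13.0,0.7],0.0],[[0.0,0.002,0.067],[-4.6,13.4,0.6],0.0],[[0.0,0.003,0.067],[-3.7,13.6,0.6],0.0],[[0.0,0.002,0.067],[-2.8,13.9,0.6],0.0],[[0.001,0.003,0.067],[-1.9,14.0,0.6],0.0],[[0.0,0.002,0.067],[-0.9,14.1,0.6],0.0],[[0.001,0.003,0.066],[0.0,14.2,0.7],0.0]]
```

```bash
python3 -m handwheel '[[[0,0.003,0.067],[-8,12,0],0],[[0,0.003,0.067],[-7,12,0],0],[[0,0.003,0.067],[-6,13,0],0],[[0,0.003,0.067],[-5,13,0],0],[[0,0.003,0.067],[-4,13,0],0],[[0,0.003,0.067],[-4,14,0],0],[[0,0.003,0.067],[-3,14,0],0],[[0,0.003,0.067],[-2,14,0],0],[[0,0.003,0.067],[-1,14,0],0],[[0,0.003,0.067],[0,14,0],0]]';python3 plan.py 529.5,-80,60,0.031,10,0
```

```text
t: 8.27
ee_pos: [517.5, -88.4, 84.3]
orientation: [-3.14, 0.013, 0.025]
ft_force: [0.7, -0.5, -1.4]
width: 34.9
now [517.5 -88.4  84.3] psi -0.008 q6 -0.18 w 34.88933498494265 t 8.2667
max step 2.5 0.003
[[[-0.0,0.002,-0.004],[1.2,-0.8,2.4],0.0],[[-0.0,0.002,-0.004],[1.2,-0.8,2.4],0.0],[[-0.0,0.001,-0.004],[1.2,-0.8,2.4],0.0],[[-0.0,0.002,-0.004],[1.2,-0.9,2.4],0.0],[[-0.0,0.001,-0.004],[1.3,-0.8,2.4],0.0],[[-0.0,0.002,-0.004],[1.2,-0.8,2.4],0.0],[[-0.0,0.001,-0.004],[1.3,-0.8,2.4],0.0],[[-0.001,0.002,-0.004],[1.2,-0.9,2.5],0.0],[[-0.0,0.001,-0.004],[1.3,-0.8,2.4],0.0],[[-0.001,0.002,-0.003],[1.2,-0.9,2.5],0.0]]
```

```bash
python3 -m handwheel '[[[0,0.003,-0.007],[2,-1.5,0],0],[[0,0.003,-0.007],[2,-1.5,2],0],[[0,0.003,-0.007],[2,-1.5,3],0],[[0,0.003,-0.007],[2,-1.5,3],0],[[0,0.002,-0.005],[2,-1,3],0],[[0,0,0],[2,-1,3],0],[[0,0,0],[0,0,3],0],[[0,0,0],[0,0,2],0],[[0,0,0],[0,0,0],0],[[0,0,0],[0,0,0],0]]';python3 plan.py 529.5,-80,22.5,0.031,10,0; python3 - <<'E'
from h import *
for c in('top','side'):
    im=ctrl.get_image(c)
    x=px(im,[[530,-90,40]])[0].astype(int); k=im['pixels'][x[1]-45:x[1]+45,x[0]-60:x[0]+60]
    cv2.imwrite(f'pics/d_{c}.png',cv2.resize(k,None,fx=6,fy=6,interpolation=cv2.INTER_CUBIC)[...,::-1])
E
```

```text
t: 9.1
ee_pos: [527.1, -77.6, 58.7]
orientation: [-3.138, -0.05, 0.013]
ft_force: [-0.2, 0.2, -2.5]
width: 35.0
now [527.1 -77.6  58.7] psi 0.032 q6 -0.2 w 35.04431409778188 t 9.1
max step 3.7 0.001
[[[-0.0,0.001,0.0],[0.3,0.3,3.6],0.0],[[-0.0,0.001,0.0],[0.3,0.3,3.6],0.0],[[-0.0,0.001,0.0],[0.2,0.2,3.6],0.0],[[-0.001,0.001,0.0],[0.2,0.3,3.6],0.0],[[-0.0,0.001,0.0],[0.3,0.2,3.6],0.0],[[-0.001,0.001,0.0],[0.2,0.3,3.6],0.0],[[-0.0,0.001,0.0],[0.2,0.2,3.6],0.0],[[-0.001,0.0,0.0],[0.3,0.2,3.7],0.0],[[-0.0,0.001,0.0],[0.2,0.3,3.6],0.0],[[-0.001,0.0,0.001],[0.3,0.2,3.7],0.0]]
```

View pics/d_side.png

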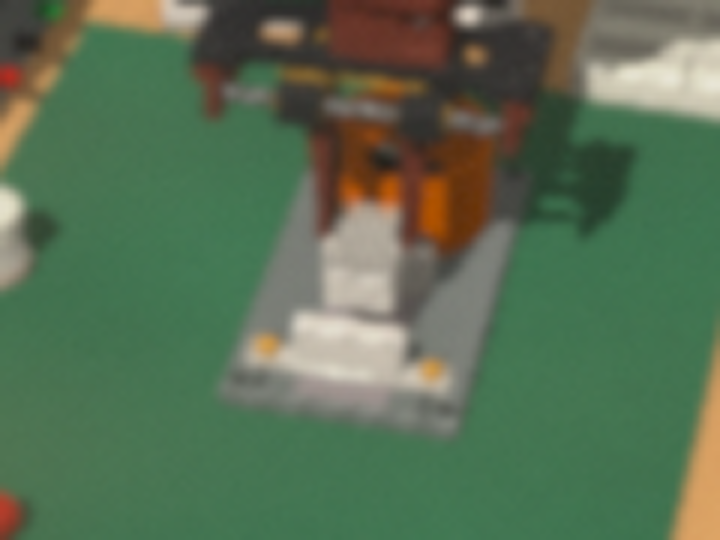

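View pics/d_top.png

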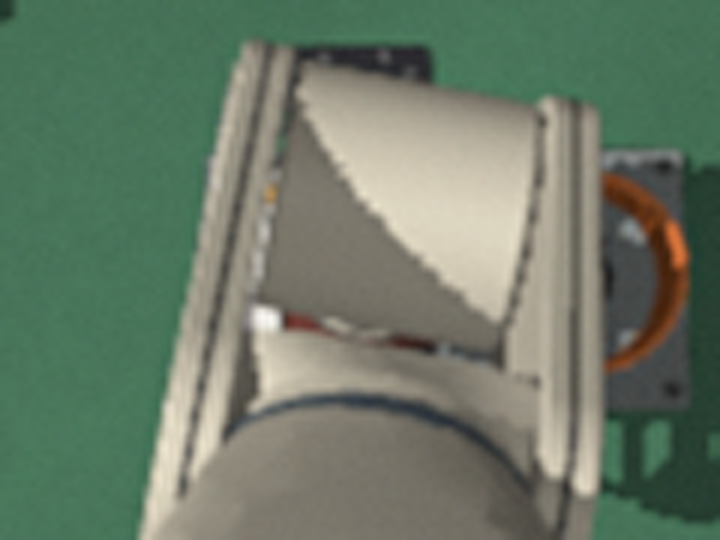

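```bash
python3 -m handwheel '[[[0,0,0],[0.5,0.5,5],0],[[0,0,0],[0.5,0.5,5],0],[[0,0,0],[0.5,0.5,5],0],[[0,0,0],[0.5,0.5,5],0],[[0,0,0],[0,0.3,5],0],[[0,0,0],[0,0.3,4],0],[[0,0,0],[0,0,2],0],[[0,0,0],[0,0,1],0],[[0,0,0],[0,0,0],0],[[0,0,0],[0,0,0],0]]';python3 plan.py 529.5,-80,22.5,0.031,4,0; python3 - <<'E'
from h import *
for c in('side',):
    im=ctrl.get_image(c)
    x=px(im,[[530,-90,40]])[0].astype(int); k=im['pixels'][x[1]-30:x[1]+30,x[0]-40:x[0]+40]
    cv2.imwrite(f'pics/e_{c}.png',cv2.resize(k,None,fx=10,fy=10,interpolation=cv2.INTER_CUBIC)[...,::-1])
E
```

```text
t: 10.03
ee_pos: [529.1, -81.0, 23.1]
orientation: [-3.138, -0.048, 0.013]
ft_force: [0.3, 0.2, -2.9]
width: 35.1
now [529.1 -81.   23.1] psi 0.031 q6 -0.21 w 35.130616088134985 t 10.0333
max step 0.3 0.002
[[[-0.001,0.002,-0.0],[0.1,-0.2,0.2],0.0],[[-0.001,0.002,-0.0],[0.1,-0.3,0.1],0.0],[[-0.001,0.002,-0.0],[0.1,-0.2,0.2],0.0],[[-0.001,0.002,-0.0],[0.2,-0.3,0.1],0.0]]
```

View pics/e_side.png

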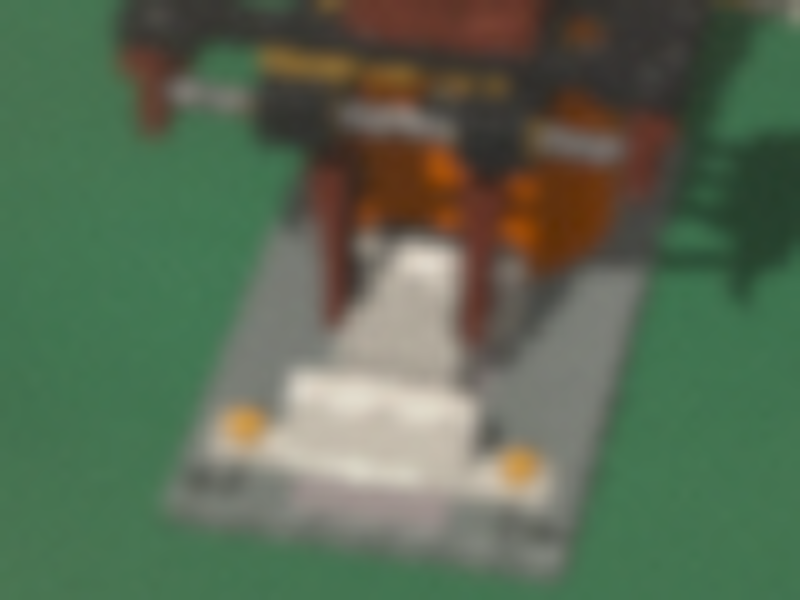

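```bash
python3 -m handwheel '[[[0,0,0],[0,0,0.5],0],[[0,0,0],[0,0,0.5],0],[[0,0,0],[0,0,0],0],[[0,0,0],[0,0,0],0.6],[[0,0,0],[0,0,0],0.6],[[0,0,0],[0,0,0],0.6],[[0,0,0],[0,0,0],0.6],[[0,0,0],[0,0,0],0.6],[[0,0,0],[0,0,0],0.6],[[0,0,0],[0,0,0],0.6]]'; python3 -c "
from h import *; st()"
```

```text
t: 10.92
ee_pos: [531.1, -81.2, 24.2]
orientation: [-3.138, -0.048, 0.006]
ft_force: [-0.7, 0.2, -0.2]
width: 52.3
{'t': 10.917, 'qpos': [-0.175, 0.569, 1.915, 0.003, 0.662, -0.209], 'qvel': [0.0, -0.001, -0.001, 0.0, -0.0, -0.001], 'joint_torque': [0.002, -51.842, -16.332, 0.047, 0.046, -0.0], 'ee_pos': [531.065, -81.197, 24.175], 'orientation': [-3.138, -0.048, 0.006], 'ft_force': [-0.651, 0.154, -0.25], 'moment': [0.025, -0.043, -0.003], 'width': 52.344}
```

```bash
python3 -m handwheel '[[[0,0,0],[0,0,-5],0.6],[[0,0,0],[0,0,-8],0.6],[[0,0,0],[0,0,-12],0.6],[[0,0,0],[0,0,-15],0.6],[[0,0,0],[0,0,-15],0.6],[[0,0,0],[0,0,-15],0.4],[[0,0,0],[0,0,-15],0.4],[[0,0,0],[0,0,-10],0.4],[[0,0,-0.1],[0,0,-5],0.4],[[0,0,-0.1],[0,0,0],0.4]]'; python3 plan.py 533.2,-193,110,1.28,10,0.39; python3 - <<'E'
from h import *
for c in('side',):
    im=ctrl.get_image(c)
    x=px(im,[[530,-90,40]])[0].astype(int); k=im['pixels'][x[1]-30:x[1]+30,x[0]-40:x[0]+40]
    cv2.imwrite(f'pics/f_{c}.png',cv2.resize(k,None,fx=10,fy=10,interpolation=cv2.INTER_CUBIC)[...,::-1])
E
```

```text
t: 11.75
ee_pos: [531.3, -81.5, 133.9]
orientation: [-3.117, -0.368, 0.004]
ft_force: [0.8, -0.9, 0.3]
width: 35.1
now [531.3 -81.5 133.9] psi 0.235 q6 -0.41 w 35.11921528869047 t 11.75
max step 10.2 0.104
[[[-0.0,0.0,-0.105],[-2.4,10.9,2.4],0.39],[[-0.0,0.0,-0.104],[-3.5,10.6,2.4],0.39],[[-0.0,-0.0,-0.105],[-4.6,10.2,2.3],0.39],[[-0.001,-0.0,-0.104],[-5.7,9.6,2.4],0.39],[[-0.0,-0.0,-0.105],[-6.6,9.0,2.4],0.39],[[-0.001,-0.0,-0.104],[-7.5,8.2,2.3],0.39],[[-0.0,-0.0,-0.105],[-8.4,7.4,2.4],0.39],[[-0.001,-0.0,-0.104],[-9.1,6.5,2.4],0.39],[[-0.0,-0.0,-0.105],[-9.7,5.5,2.3],0.39],[[-0.001,-0.0,-0.104],[-10.2,4.4,2.4],0.39]]
```

View pics/f_side.png

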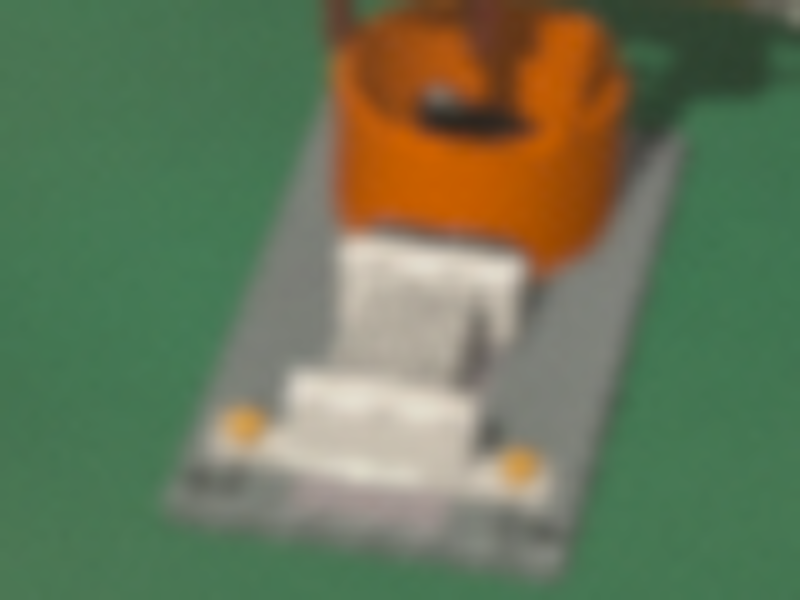

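```bash
python3 -m handwheel '[[[0,0,-0.105],[-2,11,2],0.39],[[0,0,-0.105],[-3.5,11,2],0.39],[[0,0,-0.105],[-4.5,10,2],0.39],[[0,0,-0.105],[-5.5,10,2],0.39],[[0,0,-0.105],[-6.5,9,2],0.39],[[0,0,-0.105],[-7.5,8,2],0.39],[[0,0,-0.105],[-8.5,7.5,2],0.39],[[0,0,-0.105],[-9,6.5,2],0.39],[[0,0,-0.105],[-9.5,5.5,2],0.39],[[0,0,-0.105],[-10,4.5,2],0.39]]'; python3 plan.py 533.2,-193,80,1.28,8,0.39;  python3 - <<'E'
from h import *
for c in('top','side',):
    im=ctrl.get_image(c)
    x=px(im,[[530,-150,60]])[0].astype(int); k=im['pixels'][x[1]-30:x[1]+30,x[0]-40:x[0]+40]
    cv2.imwrite(f'pics/g_{c}.png',cv2.resize(k,None,fx=10,fy=10,interpolation=cv2.INTER_CUBIC)[...,::-1])
E
```

```text
t: 12.63
ee_pos: [535.0, -195.1, 114.8]
orientation: [-2.479, -1.921, 0.001]
ft_force: [-0.0, 0.4, 0.5]
width: 34.2
now [ 535.  -195.1  114.8] psi 1.319 q6 -1.69 w 34.19282336137168 t 12.6333
max step 4.4 0.005
[[[-0.001,-0.0,0.005],[0.2,-0.3,4.4],0.39],[[-0.0,-0.0,0.005],[0.2,-0.3,4.3],0.39],[[-0.001,-0.0,0.005],[0.2,-0.3,4.4],0.39],[[-0.0,-0.0,0.005],[0.2,-0.3,4.3],0.39],[[-0.001,-0.001,0.005],[0.2,-0.3,4.4],0.39],[[-0.0,-0.0,0.005],[0.2,-0.2,4.3],0.39],[[-0.001,-0.001,0.004],[0.1,-0.3,4.3],0.39],[[-0.0,-0.0,0.005],[0.2,-0.3,4.4],0.39]]
```

View pics/g_side.png

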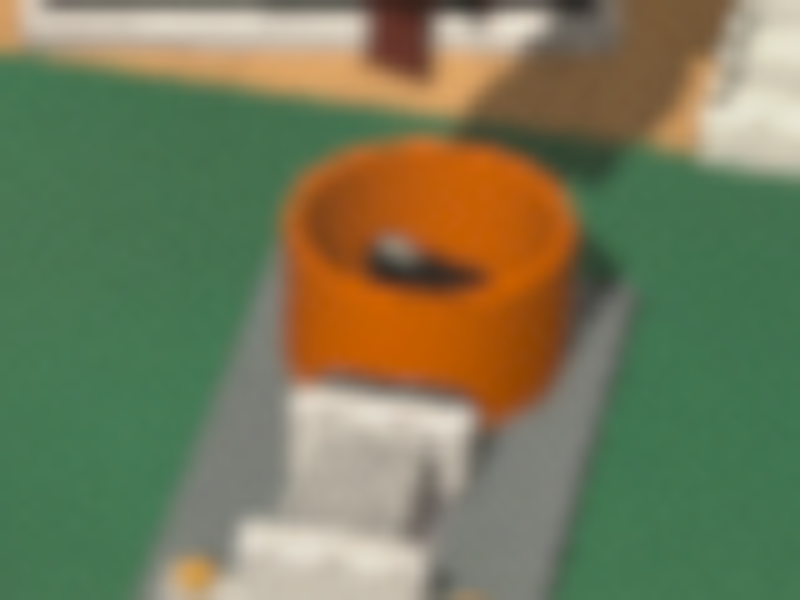

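View pics/g_top.png

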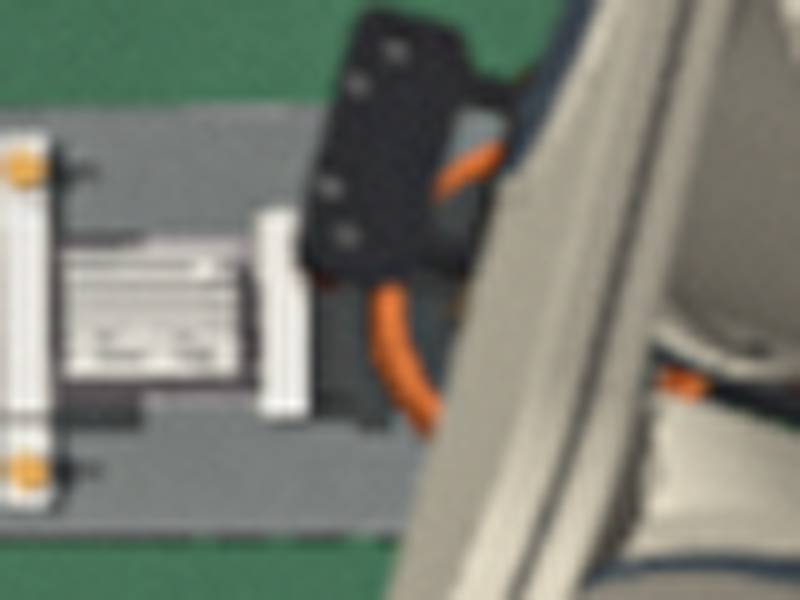

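```bash
python3 -m handwheel '[[[0,0,0.01],[0.3,-0.5,5],0.39],[[0,0,0.01],[0.3,-0.5,5],0.39],[[0,0,0.01],[0.3,-0.5,5],0.39],[[0,0,0.01],[0.3,-0.5,5],0.39],[[0,0,0],[0.3,-0.3,5],0.39],[[0,0,0],[0,0,3],0.39],[[0,0,0],[0,0,2],0.39],[[0,0,0],[0,0,0],0.39],[[0,0,0],[0,0,0],0.39],[[0,0,0],[0,0,0],0.39]]'; python3 plan.py 533.2,-193,34,1.28,8,0.39; python3 - <<'E'
from h import *
im=ctrl.get_image('side')
x=px(im,[[533,-190,60]])[0].astype(int); k=im['pixels'][x[1]-25:x[1]+25,x[0]-30:x[0]+30]
cv2.imwrite(f'pics/i.png',cv2.resize(k,None,fx=12,fy=12,interpolation=cv2.INTER_CUBIC)[...,::-1])
E
```

```text
t: 13.57
ee_pos: [531.8, -189.8, 80.8]
orientation: [-2.538, -1.838, 0.003]
ft_force: [-0.2, -0.0, -0.2]
width: 34.0
now [ 531.8 -189.8   80.8] psi 1.254 q6 -1.62 w 34.00749206306156 t 13.5667
max step 5.8 0.003
[[[-0.001,-0.0,-0.003],[-0.3,0.3,5.9],0.39],[[-0.001,-0.0,-0.003],[-0.4,0.3,5.8],0.39],[[-0.001,-0.0,-0.003],[-0.3,0.3,5.9],0.39],[[-0.001,-0.001,-0.003],[-0.4,0.3,5.8],0.39],[[-0.001,-0.0,-0.004],[-0.3,0.3,5.9],0.39],[[-0.001,-0.001,-0.003],[-0.4,0.3,5.8],0.39],[[-0.001,-0.0,-0.004],[-0.3,0.3,5.9],0.39],[[-0.0,-0.001,-0.003],[-0.4,0.4,5.8],0.39]]
```

View pics/i.png

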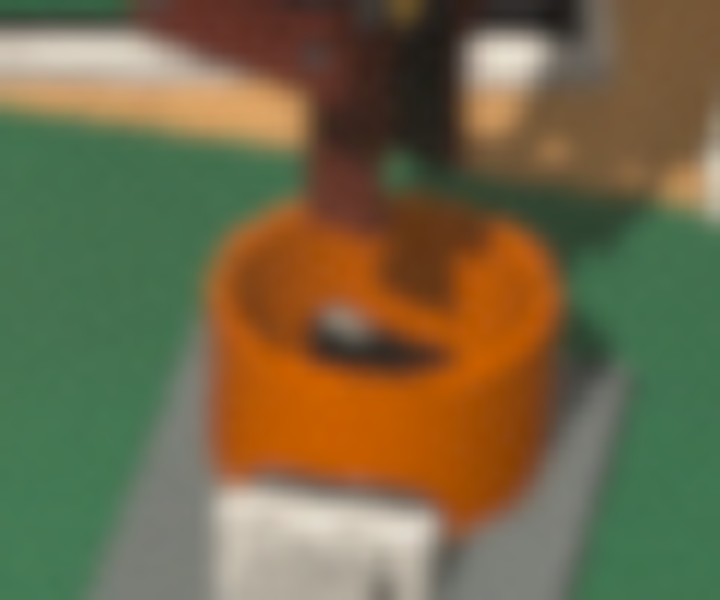

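```bash
python3 - <<'E'
from h import *
im=ctrl.get_image('side')
x0=px(im,[[533,-190,60]])[0].astype(int)-[30,25]
f=lambda P:((px(im,P)-x0+.5)*12-.5).round(0).tolist()
o=ctrl.get_obs(); p=np.array(o['ee_pos']); print(p)
c,s=np.cos(1.26),np.sin(1.26)
for d in (17,31): 
    print(d,f([[p[0]+d*c+w*s,p[1]+d*s-w*c,p[2]-8] for w in(-16,0,16)]))
print('rim centre',f([[533.2,-193,68]]),'rim l/r/f/b',f([[577,-193,68],[489,-193,68],[533,-149,68],[533,-237,68]]),'bartop',f([[533,-193,50.5]]))
E
```

```text
[ 531.90626752 -189.84397488   81.02825956]
17 [[399.0, 320.0], [350.0, 303.0], [302.0, 285.0]]
31 [[374.0, 344.0], [324.0, 326.0], [276.0, 309.0]]
rim centre [[379.0, 282.0]] rim l/r/f/b [[229.0, 259.0], [532.0, 305.0], [344.0, 368.0], [414.0, 199.0]] bartop [[378.0, 333.0]]
```

```bash
python3 -m handwheel '[[[0,0,-0.003],[-0.4,0.3,6],0.39],[[0,0,-0.003],[-0.4,0.3,6],0.39],[[0,0,-0.003],[-0.4,0.3,6],0.39],[[0,0,-0.003],[-0.4,0.3,6],0.39],[[0,0,-0.003],[-0.4,0.3,6],0.39],[[0,0,-0.003],[-0.4,0.3,5],0.39],[[0,0,-0.003],[-0.4,0.3,4],0.39],[[0,0,0],[0,0,2],0.39],[[0,0,0],[0,0,0],0.39],[[0,0,0],[0,0,0],0.39]]'; python3 plan.py 533.2,-193,34,1.28,8,0.39; python3 - <<'E'
from h import *
im=ctrl.get_image('side')
x=px(im,[[533,-190,60]])[0].astype(int); k=im['pixels'][x[1]-25:x[1]+25,x[0]-30:x[0]+30]
cv2.imwrite(f'pics/j.png',cv2.resize(k,None,fx=12,fy=12,interpolation=cv2.INTER_CUBIC)[...,::-1])
E
```

```text
t: 14.5
ee_pos: [532.7, -193.6, 35.0]
orientation: [-2.517, -1.867, 0.003]
ft_force: [0.3, 0.3, -0.0]
width: 34.5
now [ 532.7 -193.6   35. ] psi 1.276 q6 -1.65 w 34.471082033234076 t 14.5
max step 0.2 0.001
[[[-0.001,-0.0,-0.0],[0.1,0.0,0.1],0.39],[[-0.001,-0.0,-0.001],[0.1,0.0,0.1],0.39],[[-0.001,-0.0,-0.0],[0.1,0.0,0.1],0.39],[[-0.001,-0.001,-0.001],[0.1,0.1,0.1],0.39],[[-0.001,-0.0,-0.0],[0.1,0.0,0.1],0.39],[[-0.001,-0.001,-0.001],[0.1,0.1,0.2],0.39],[[-0.001,-0.0,-0.0],[0.0,0.0,0.1],0.39],[[-0.001,-0.001,-0.001],[0.1,0.1,0.2],0.39]]
```

View pics/j.png

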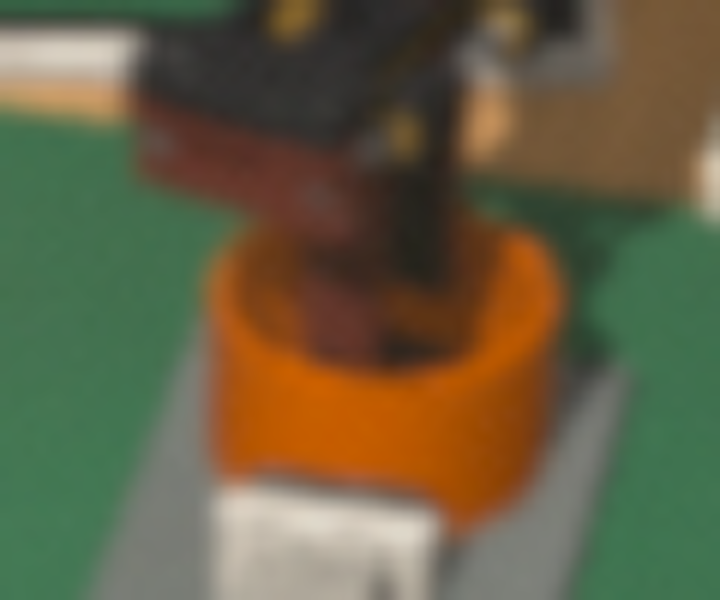

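```bash
python3 -m handwheel '[[[0,0,0],[0,0,0],0],[[0,0,0],[0,0,0],0],[[0,0,0],[0,0,0],0],[[0,0,0],[0,0,0],0],[[0,0,0],[0,0,0],0],[[0,0,0],[0,0,0],0],[[0,0,0],[0,0,0],0],[[0,0,0],[0,0,0],0],[[0,0,0],[0,0,0],0],[[0,0,0],[0,0,0],0]]'; python3 -c "
from h import *; st()"
```

```text
t: 15.38
ee_pos: [533.8, -193.9, 36.6]
orientation: [-2.519, -1.868, 0.001]
ft_force: [-0.2, -0.3, 0.7]
width: 0.3
{'t': 15.383, 'qpos': [-0.371, 0.579, 1.843, 0.004, 0.725, -1.65], 'qvel': [0.0, 0.0, -0.0, -0.0, 0.0, 0.0], 'joint_torque': [0.002, -54.173, -18.118, -0.007, 0.091, 0.0], 'ee_pos': [533.825, -193.852, 36.645], 'orientation': [-2.519, -1.868, 0.001], 'ft_force': [-0.237, -0.316, 0.661], 'moment': [0.042, -0.155, -0.054], 'width': 0.294}
```

```bash
python3 -m handwheel '[[[0,0,0],[0,0,0],0.39],[[0,0,0],[0,0,0],0.39],[[0,0,0],[0,0,0],0.39],[[0,0,0],[0,0,0],0.39],[[0,0,0],[0,0,0],0.39],[[0,0,0],[0,0,0],0.39],[[0,0,0],[0,0,2],0.39],[[0,0,0],[0,0,3],0.39],[[0,0,0],[0,0,4],0.39],[[0,0,0],[0,0,3],0.39]]'; python3 plan.py 533.2,-193,13,1.28,8,0.39
```

```text
t: 16.22
ee_pos: [534.2, -194.0, 24.1]
orientation: [-2.519, -1.869, -0.0]
ft_force: [-0.2, -0.3, -0.3]
width: 34.2
now [ 534.2 -194.    24.1] psi 1.277 q6 -1.65 w 34.18370066197385 t 16.2167
max step 1.4 0.001
[[[-0.0,-0.0,-0.0],[0.1,-0.1,1.4],0.39],[[-0.001,-0.0,-0.0],[0.1,-0.2,1.4],0.39],[[-0.0,-0.0,-0.001],[0.1,-0.1,1.4],0.39],[[-0.001,-0.001,-0.0],[0.1,-0.2,1.4],0.39],[[-0.0,-0.0,-0.001],[0.1,-0.1,1.4],0.39],[[-0.001,-0.001,-0.0],[0.0,-0.2,1.4],0.39],[[-0.0,-0.0,-0.001],[0.1,-0.2,1.4],0.39],[[-0.001,-0.001,-0.0],[0.0,-0.1,1.4],0.39]]
```

```bash
python3 -m handwheel '[[[0,0,0],[0.1,-0.1,2],0.39],[[0,0,0],[0.1,-0.1,2],0.39],[[0,0,0],[0.1,-0.1,2],0.39],[[0,0,0],[0.1,-0.1,2],0.39],[[0,0,0],[0.1,-0.1,1],0.39],[[0,0,0],[0.1,-0.1,1],0.39],[[0,0,0],[0,0,1],0.39],[[0,0,0],[0,0,0],0.39],[[0,0,0],[0,0,0],0.39],[[0,0,0],[0,0,0],0.39]]'; python3 - <<'E'
from h import *
st()
im=ctrl.get_image('side')
x=px(im,[[533,-190,60]])[0].astype(int); k=im['pixels'][x[1]-25:x[1]+25,x[0]-30:x[0]+30]
cv2.imwrite(f'pics/k2.png',cv2.resize(k,None,fx=12,fy=12,interpolation=cv2.INTER_CUBIC)[...,::-1])
E
```

```text
t: 17.05
ee_pos: [533.0, -192.8, 10.5]
orientation: [-2.518, -1.868, 0.002]
ft_force: [0.4, 0.2, 0.2]
width: 34.3
{'t': 17.05, 'qpos': [-0.369, 0.622, 1.849, 0.004, 0.676, -1.649], 'qvel': [0.001, -0.001, -0.0, -0.001, -0.0, 0.001], 'joint_torque': [0.003, -54.955, -16.638, -0.007, 0.092, 0.0], 'ee_pos': [532.957, -192.766, 10.522], 'orientation': [-2.518, -1.868, 0.002], 'ft_force': [0.401, 0.249, 0.22], 'moment': [-0.012, -0.174, 0.009], 'width': 34.256}
```

View pics/k2.png

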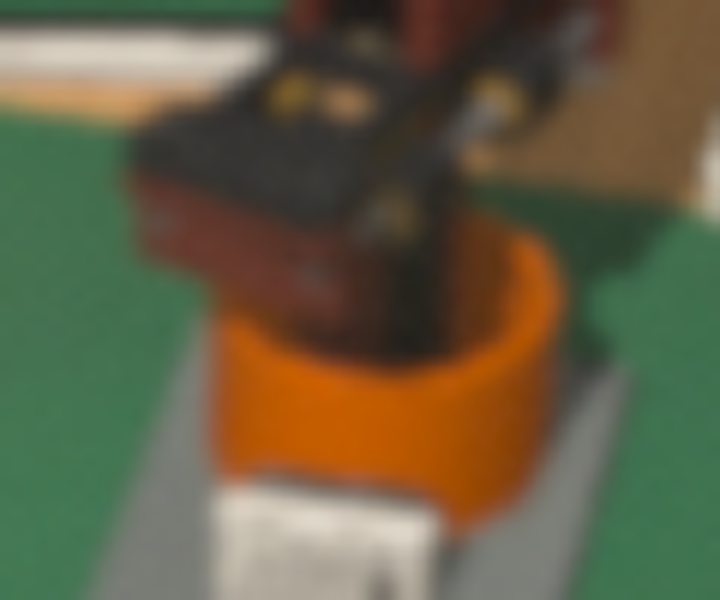

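```bash
python3 -m handwheel '[[[0,0,0],[0,0,0],0],[[0,0,0],[0,0,0],0],[[0,0,0],[0,0,0],0],[[0,0,0],[0,0,0],0],[[0,0,0],[0,0,0],0],[[0,0,0],[0,0,0],0],[[0,0,0],[0,0,0],0],[[0,0,0],[0,0,0],0],[[0,0,0],[0,0,0],0],[[0,0,0],[0,0,0],0]]'; python3 -c "
from h import *; st()"
```

```text
t: 17.93
ee_pos: [532.9, -193.8, 10.9]
orientation: [-2.521, -1.865, 0.002]
ft_force: [0.0, 0.1, -0.4]
width: 13.6
{'t': 17.933, 'qpos': [-0.371, 0.621, 1.849, 0.003, 0.676, -1.647], 'qvel': [-0.001, 0.002, -0.0, -0.001, 0.0, 0.0], 'joint_torque': [0.654, -55.214, -16.688, -0.156, 0.085, -0.301], 'ee_pos': [532.871, -193.773, 10.905], 'orientation': [-2.521, -1.865, 0.002], 'ft_force': [0.013, 0.119, -0.384], 'moment': [-0.021, -0.068, -0.266], 'width': 13.582}
```

```bash
python3 -m handwheel '[[[0,0,0.06],[0,0,0],0],[[0,0,0.06],[0,0,0],0],[[0,0,0.06],[0,0,0],0],[[0,0,0.06],[0,0,0],0],[[0,0,0.06],[0,0,0],0],[[0,0,0.06],[0,0,0],0],[[0,0,0.06],[0,0,0],0],[[0,0,0.06],[0,0,0],0],[[0,0,0.06],[0,0,0],0],[[0,0,0.06],[0,0,0],0]]'; python3 -c "
from h import *; st()"; python3 plan.py 533,-193.5,11,0.68,1,0
```

```text
t: 18.77
ee_pos: [532.8, -194.0, 10.9]
orientation: [-2.968, -1.027, 0.009]
ft_force: [0.1, -0.3, -0.9]
width: 13.8
{'t': 18.767, 'qpos': [-0.368, 0.621, 1.849, -0.005, 0.676, -1.031], 'qvel': [0.002, 0.0, -0.0, -0.011, -0.003, 0.739], 'joint_torque': [-0.036, -55.228, -16.744, 0.327, 0.146, -0.59], 'ee_pos': [532.846, -194.015, 10.919], 'orientation': [-2.968, -1.027, 0.009], 'ft_force': [0.06, -0.307, -0.892], 'moment': [0.078, -0.221, 0.354], 'width': 13.834}
now [ 532.8 -194.    10.9] psi 0.666 q6 -1.03 w 13.83397139525898 t 18.7667
max step 0.4 0.014
[[[-0.003,0.005,-0.014],[0.4,-0.3,-0.1],0.0]]
```

```bash
python3 -m handwheel '[[[0,0,0.03],[0,0,0],0],[[0,0,0.03],[0,0,0],0],[[0,0,0.03],[0,0,0],0],[[0,0,0.03],[0,0,0],0],[[0,0,0.03],[0,0,0],0],[[0,0,0.03],[0,0,0],0],[[0,0,0.03],[0,0,0],0],[[0,0,0.03],[0,0,0],0],[[0,0,0.03],[0,0,0],0],[[0,0,0.03],[0,0,0],0]]'; python3 - <<'E'
from h import *
st()
for c in('side','top'):
    im=ctrl.get_image(c)
    x=px(im,[[530,-90,40]])[0].astype(int); k=im['pixels'][x[1]-30:x[1]+30,x[0]-40:x[0]+40]
    cv2.imwrite(f'pics/l_{c}.png',cv2.resize(k,None,fx=10,fy=10,interpolation=cv2.INTER_CUBIC)[...,::-1])
E
```

```text
t: 19.6
ee_pos: [532.7, -194.1, 10.9]
orientation: [3.084, 0.575, -0.012]
ft_force: [0.1, -0.3, -0.2]
width: 13.8
{'t': 19.6, 'qpos': [-0.366, 0.621, 1.85, -0.012, 0.675, -0.725], 'qvel': [0.001, -0.0, 0.0, -0.009, -0.0, 0.361], 'joint_torque': [0.01, -55.144, -16.77, 0.275, 0.125, -0.096], 'ee_pos': [532.743, -194.122, 10.928], 'orientation': [3.084, 0.575, -0.012], 'ft_force': [0.081, -0.291, -0.206], 'moment': [0.128, -0.296, 0.389], 'width': 13.764}
```

View pics/l_top.png

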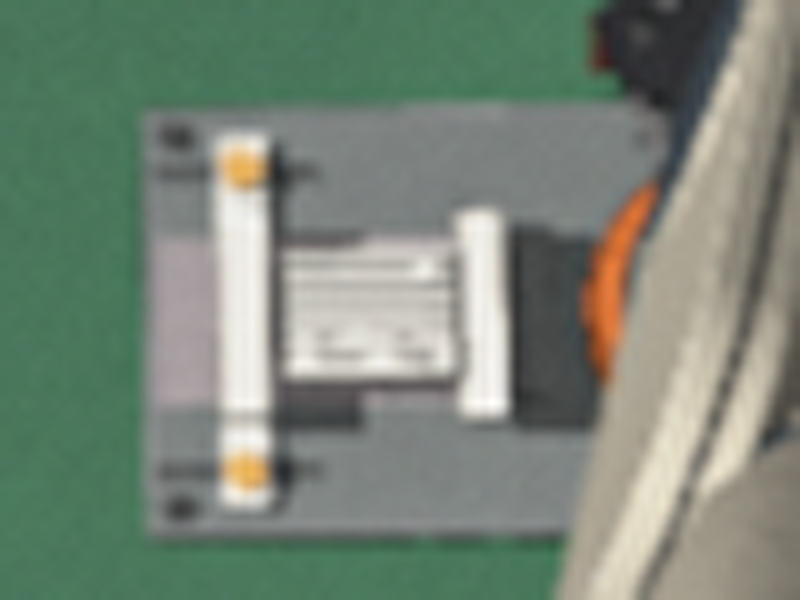

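View pics/l_side.png

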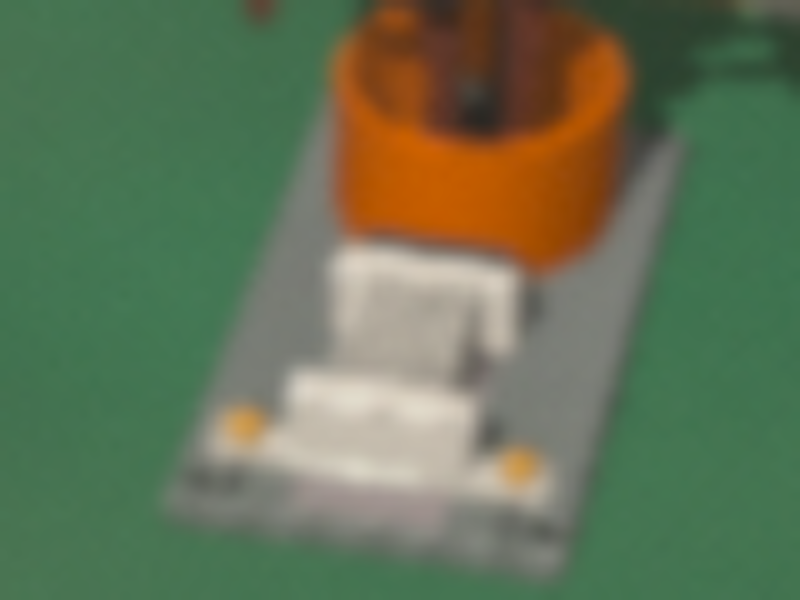

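```bash
python3 -m handwheel '[[[0,0,0.02],[0,0,0],0],[[0,0,0.02],[0,0,0],0],[[0,0,0.02],[0,0,0],0],[[0,0,0.02],[0,0,0],0],[[0,0,0.02],[0,0,0],0],[[0,0,0.02],[0,0,0],0],[[0,0,0.02],[0,0,0],0],[[0,0,0.02],[0,0,0],0],[[0,0,0.02],[0,0,0],0],[[0,0,0.02],[0,0,0],0]]'; python3 - <<'E'
from h import *
o=ctrl.get_obs(); print(o['qpos'][5],o['moment'],o['joint_torque'][5])
E
python3 -m handwheel '[[[0,0,0.02],[0,0,0],0],[[0,0,0.02],[0,0,0],0],[[0,0,0.02],[0,0,0],0],[[0,0,0.02],[0,0,0],0],[[0,0,0.02],[0,0,0],0],[[0,0,0.02],[0,0,0],0],[[0,0,0.02],[0,0,0],0],[[0,0,0.02],[0,0,0],0],[[0,0,0.02],[0,0,0],0],[[0,0,0.02],[0,0,0],0]]'; python3 - <<'E'
from h import *
o=ctrl.get_obs(); print(o['qpos'][5],o['moment'],o['joint_torque'][5])
E
```

```text
t: 20.53
ee_pos: [532.7, -194.2, 10.9]
orientation: [3.126, 0.243, -0.012]
ft_force: [-0.4, -0.6, -0.6]
width: 13.5
-0.51055312144957 [ 0.12868322 -0.15181918  0.38534849] 0.03178560175001621
t: 21.37
ee_pos: [532.6, -194.1, 10.9]
orientation: [3.133, -0.105, -0.011]
ft_force: [-0.0, -1.0, -1.0]
width: 13.9
-0.2883925783410033 [ 0.06842991 -0.21144691  0.38556029] 0.04204944125376642
```

```bash
python3 -m handwheel '[[[0,0,0.02],[0,0,0],0],[[0,0,0.02],[0,0,0],0],[[0,0,0.02],[0,0,0],0],[[0,0,0.02],[0,0,0],0],[[0,0,0.02],[0,0,0],0],[[0,0,0.02],[0,0,0],0],[[0,0,0.02],[0,0,0],0],[[0,0,0.02],[0,0,0],0],[[0,0,0.02],[0,0,0],0],[[0,0,0.02],[0,0,0],0]]'; python3 - <<'E'
from h import *
o=ctrl.get_obs(); print(o['qpos'][5],o['moment'],o['joint_torque'][5])
im=ctrl.get_image('top')
x=px(im,[[530,-90,40]])[0].astype(int); k=im['pixels'][x[1]-30:x[1]+30,x[0]-40:x[0]+40]
cv2.imwrite(f'pics/m1.png',cv2.resize(k,None,fx=10,fy=10,interpolation=cv2.INTER_CUBIC)[...,::-1])
E
```

```text
t: 22.2
ee_pos: [532.6, -194.2, 11.0]
orientation: [3.102, -0.451, -0.01]
ft_force: [0.1, -0.4, -0.1]
width: 13.8
-0.06617463611517158 [ 0.01197657 -0.17925074  0.41336545] 0.042068317998200655
```

View pics/m1.png

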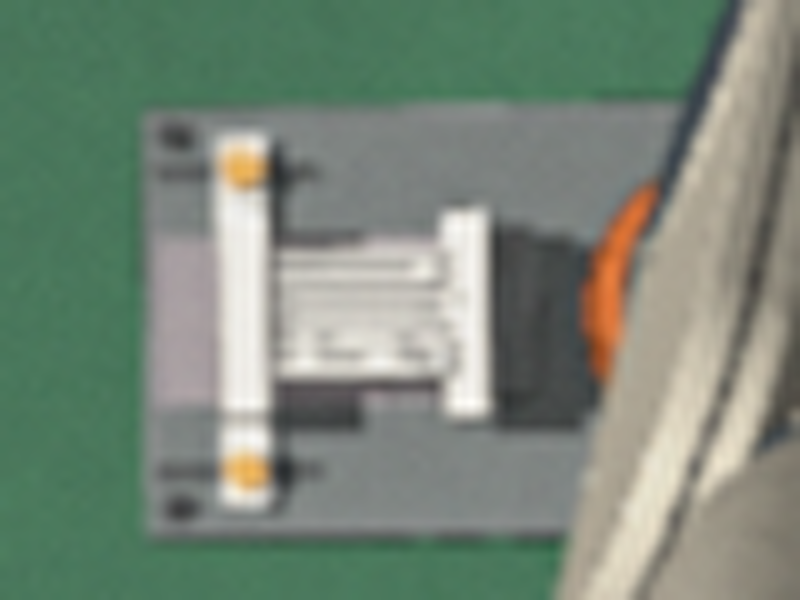

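```bash
python3 -m handwheel '[[[0,0,0.01],[0,0,0],0],[[0,0,0.01],[0,0,0],0],[[0,0,0.01],[0,0,0],0],[[0,0,0.01],[0,0,0],0],[[0,0,0.01],[0,0,0],0],[[0,0,0.01],[0,0,0],0],[[0,0,0.01],[0,0,0],0],[[0,0,0.01],[0,0,0],0],[[0,0,0.01],[0,0,0],0],[[0,0,0.01],[0,0,0],0]]'; python3 - <<'E'
from h import *
o=ctrl.get_obs(); print(o['qpos'][5],o['moment'],o['joint_torque'][5])
E
```

```text
t: 23.08
ee_pos: [532.6, -194.2, 10.9]
orientation: [3.071, -0.624, -0.009]
ft_force: [-0.5, -1.6, 0.2]
width: 13.9
0.04538737266008809 [ 0.05256069 -0.09547212  0.38398415] 0.2161937579512596
```

```bash
python3 -m handwheel '[[[0,0,0.01],[0,0,0],0],[[0,0,0.01],[0,0,0],0],[[0,0,0.01],[0,0,0],0],[[0,0,0.01],[0,0,0],0],[[0,0,0.01],[0,0,0],0],[[0,0,0.01],[0,0,0],0],[[0,0,0.01],[0,0,0],0],[[0,0,0.01],[0,0,0],0],[[0,0,0.01],[0,0,0],0],[[0,0,0.01],[0,0,0],0]]'; python3 - <<'E'
from h import *
o=ctrl.get_obs(); print(o['qpos'][5],o['moment'],o['joint_torque'][5])
E
```

```text
t: 23.92
ee_pos: [532.5, -194.1, 10.9]
orientation: [3.032, -0.793, -0.009]
ft_force: [-1.2, -0.1, 0.1]
width: 13.9
0.15649962026220826 [ 0.069893   -0.19900368  0.38355107] 0.2162254834547639
```

```bash
python3 -m handwheel '[[[0,0,0.01],[0,0,0],0],[[0,0,0.01],[0,0,0],0],[[0,0,0.01],[0,0,0],0],[[0,0,0.01],[0,0,0],0],[[0,0,0.01],[0,0,0],0],[[0,0,0.01],[0,0,0],0],[[0,0,0.01],[0,0,0],0],[[0,0,0.01],[0,0,0],0],[[0,0,0.01],[0,0,0],0],[[0,0,0.01],[0,0,0],0]]'; python3 - <<'E'
from h import *
o=ctrl.get_obs(); print(o['qpos'][5],o['moment'],o['joint_torque'][5])
E
```

```text
t: 24.75
ee_pos: [532.5, -194.1, 10.9]
orientation: [2.983, -0.96, -0.008]
ft_force: [-0.5, -0.6, -0.0]
width: 14.0
0.2676193195263642 [ 0.00816324 -0.10556312  0.3436965 ] 0.21883830428123474
```

```bash
python3 - <<'E'
from h import *
im=ctrl.get_image('top')
x=px(im,[[530,-90,40]])[0].astype(int); k=im['pixels'][x[1]-30:x[1]+30,x[0]-40:x[0]+40]
cv2.imwrite(f'pics/n1.png',cv2.resize(k,None,fx=10,fy=10,interpolation=cv2.INTER_CUBIC)[...,::-1])
im=ctrl.get_image('side')
x=px(im,[[530,-120,40]])[0].astype(int); k=im['pixels'][x[1]-30:x[1]+30,x[0]-40:x[0]+40]
cv2.imwrite(f'pics/n2.png',cv2.resize(k,None,fx=10,fy=10,interpolation=cv2.INTER_CUBIC)[...,::-1])
E
```

```text
(no output)
```

View pics/n1.png

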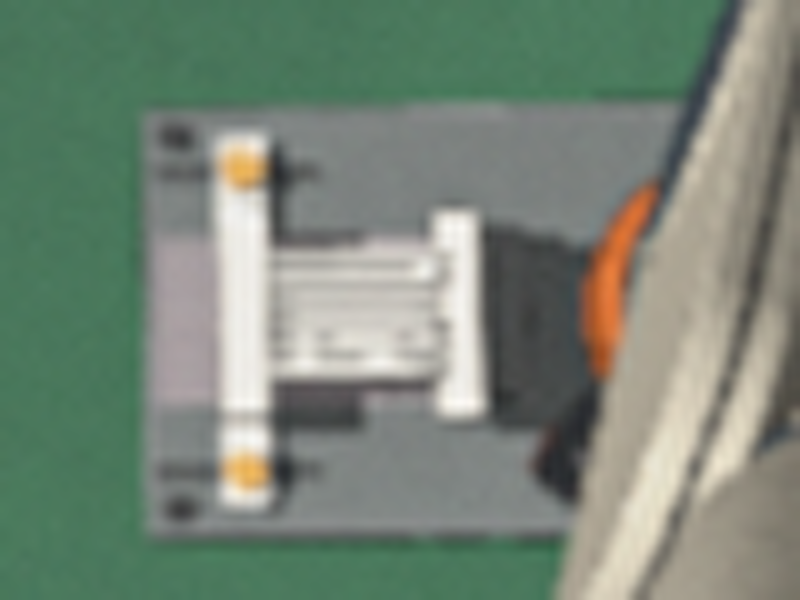

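View pics/n2.png

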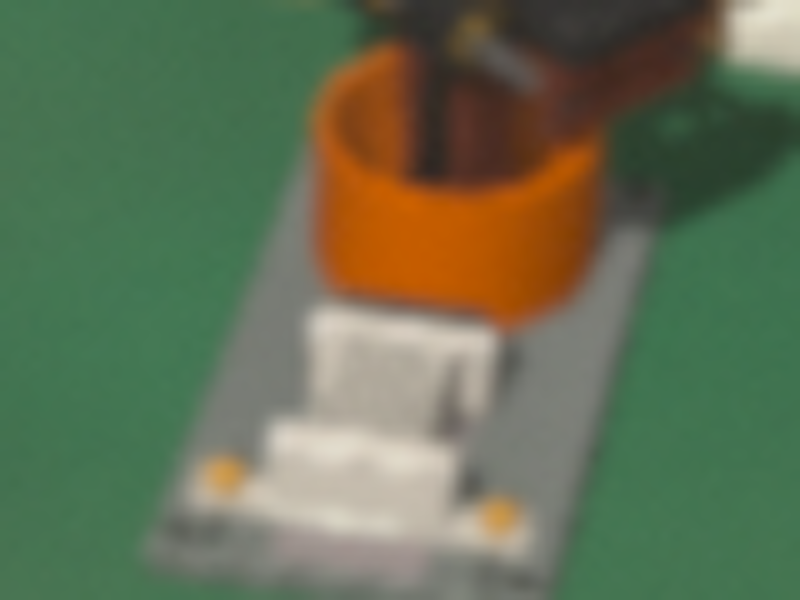

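```bash
python3 -m handwheel '[[[0,0,0.01],[0,0,0],0],[[0,0,0.01],[0,0,0],0],[[0,0,0.01],[0,0,0],0],[[0,0,0.01],[0,0,0],0],[[0,0,0.01],[0,0,0],0],[[0,0,0.01],[0,0,0],0],[[0,0,0.01],[0,0,0],0],[[0,0,0.01],[0,0,0],0],[[0,0,0.01],[0,0,0],0],[[0,0,0.01],[0,0,0],0]]'; python3 - <<'E'
from h import *
o=ctrl.get_obs(); print(o['qpos'][5],o['moment'],o['joint_torque'][5])
E
```

```text
t: 25.68
ee_pos: [532.4, -194.1, 11.0]
orientation: [2.926, -1.121, -0.007]
ft_force: [-0.7, -1.0, 0.8]
width: 13.8
0.37694126308677306 [ 0.10207201 -0.04438693  0.45722685] 0.2578434906899929
```

```bash
python3 -m handwheel '[[[0,0,0.01],[0,0,0],0],[[0,0,0.01],[0,0,0],0],[[0,0,0.01],[0,0,0],0],[[0,0,0.01],[0,0,0],0],[[0,0,0.01],[0,0,0],0],[[0,0,0.01],[0,0,0],0],[[0,0,0.01],[0,0,0],0],[[0,0,0.01],[0,0,0],0],[[0,0,0.01],[0,0,0],0],[[0,0,0.01],[0,0,0],0]]'; python3 - <<'E'
from h import *
o=ctrl.get_obs(); print(o['qpos'][5],o['moment'],o['joint_torque'][5])
E
```

```text
t: 26.52
ee_pos: [532.4, -194.1, 11.0]
orientation: [2.859, -1.281, -0.007]
ft_force: [-1.9, -1.3, -1.1]
width: 13.6
0.48782618720988546 [ 0.05556198 -0.03833011  0.48223375] 0.297749200835824
```

```bash
python3 -m handwheel '[[[0,0,0.01],[0,0,0],0],[[0,0,0.01],[0,0,0],0],[[0,0,0.01],[0,0,0],0],[[0,0,0.01],[0,0,0],0],[[0,0,0.01],[0,0,0],0],[[0,0,0.01],[0,0,0],0],[[0,0,0.01],[0,0,0],0],[[0,0,0.01],[0,0,0],0],[[0,0,0.01],[0,0,0],0],[[0,0,0.01],[0,0,0],0]]'; python3 - <<'E'
from h import *
o=ctrl.get_obs(); print(o['qpos'][5],o['moment'],o['joint_torque'][5],(o['joint_torque'][5]-.2162)/.007)
E
```

```text
t: 27.35
ee_pos: [532.4, -194.1, 10.9]
orientation: [2.783, -1.437, -0.006]
ft_force: [-0.4, -1.2, -0.4]
width: 14.0
0.5987436485065505 [ 0.07828611 -0.04777391  0.45447851] 0.33761272206902504 17.34467458128929
```

```bash
python3 -m handwheel '[[[0,0,0.01],[0,0,0],0],[[0,0,0.01],[0,0,0],0],[[0,0,0.01],[0,0,0],0],[[0,0,0.01],[0,0,0],0],[[0,0,0.01],[0,0,0],0],[[0,0,0.01],[0,0,0],0],[[0,0,0.01],[0,0,0],0],[[0,0,0.01],[0,0,0],0],[[0,0,0.01],[0,0,0],0],[[0,0,0.01],[0,0,0],0]]'; python3 - <<'E'
from h import *
o=ctrl.get_obs(); print(o['qpos'][5],o['moment'],o['joint_torque'][5],(o['joint_torque'][5]-.2162)/.007)
E
```

```text
t: 28.18
ee_pos: [532.4, -194.1, 11.0]
orientation: [2.699, -1.589, -0.005]
ft_force: [0.0, -0.7, 0.4]
width: 13.6
0.7096490261115642 [ 0.04900727 -0.07982824  0.55408296] 0.377202769741416 23.00039567734514
```

```bash
python3 -m handwheel '[[[0,0,0.012],[0,0,0],0],[[0,0,0.012],[0,0,0],0],[[0,0,0.012],[0,0,0],0],[[0,0,0.012],[0,0,0],0],[[0,0,0.012],[0,0,0],0],[[0,0,0.012],[0,0,0],0],[[0,0,0.012],[0,0,0],0],[[0,0,0.012],[0,0,0],0],[[0,0,0.012],[0,0,0],0],[[0,0,0.01],[0,0,0],0]]'; python3 - <<'E'
from h import *
o=ctrl.get_obs(); print(o['qpos'][5],o['moment'],o['joint_torque'][5],(o['joint_torque'][5]-.2162)/.007)
E
```

```text
t: 29.02
ee_pos: [532.3, -194.0, 10.9]
orientation: [2.589, -1.762, -0.004]
ft_force: [-1.8, -0.6, 0.8]
width: 13.7
0.8405398845334935 [ 0.11144465 -0.04877532  0.63035459] 0.44858571141958237 33.19795877422605
```

```bash
python3 -m handwheel '[[[0,0,0],[0,0,0],0],[[0,0,0],[0,0,0],0],[[0,0,0],[0,0,0],0.36],[[0,0,0],[0,0,0],0.36],[[0,0,0],[0,0,0],0.36],[[0,0,0],[0,0,0],0.36],[[0,0,0],[0,0,0],0.36],[[0,0,0],[0,0,0],0.36],[[0,0,0],[0,0,0],0.36],[[0,0,0],[0,0,0],0.36]]'; python3 - <<'E'
from h import *
st()
im=ctrl.get_image('side')
x=px(im,[[530,-120,40]])[0].astype(int); k=im['pixels'][x[1]-30:x[1]+30,x[0]-40:x[0]+40]
cv2.imwrite(f'pics/o2.png',cv2.resize(k,None,fx=10,fy=10,interpolation=cv2.INTER_CUBIC)[...,::-1])
E
```

```text
t: 29.85
ee_pos: [533.0, -193.9, 11.1]
orientation: [2.586, -1.77, -0.004]
ft_force: [-0.2, 0.0, -0.9]
width: 31.8
{'t': 29.85, 'qpos': [-0.366, 0.621, 1.85, -0.012, 0.675, 0.844], 'qvel': [0.0, 0.0, -0.001, -0.001, 0.001, 0.001], 'joint_torque': [-0.002, -55.126, -16.804, 0.02, -0.028, 0.001], 'ee_pos': [532.952, -193.924, 11.077], 'orientation': [2.586, -1.77, -0.004], 'ft_force': [-0.219, 0.012, -0.941], 'moment': [-0.023, -0.071, -0.018], 'width': 31.826}
```

View pics/o2.png

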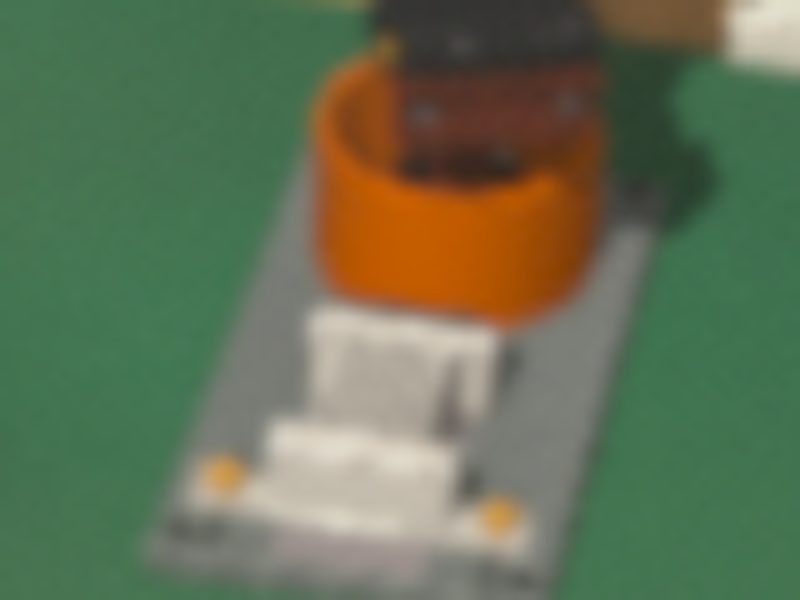

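Released cleanly; the fingers are open inside the ring and all forces are about 0. Retract straight up.

```bash
python3 -m handwheel '[[[0,0,0],[0,0,-4],0.36],[[0,0,0],[0,0,-8],0.36],[[0,0,0],[0,0,-10],0.36],[[0,0,0],[0,0,-12],0.36],[[0,0,0],[0,0,-14],0.36],[[0,0,0],[0,0,-14],0.36],[[0,0,0],[0,0,-14],0.36],[[0,0,0],[0,0,-14],0.36],[[0,0,0],[0,0,-14],0.36],[[0,0,0],[0,0,-14],0.36]]'
python3 -m handwheel '[[[0,0,0],[0,0,-12],0.36],[[0,0,0],[0,0,-14],0.36],[[0,0,0],[0,0,-14],0.36],[[0,0,0],[0,0,-14],0.36],[[0,0,0],[0,0,-14],0.36],[[0,0,0],[0,0,-8],0.36],[[0,0,0],[0,0,-4],0.36],[[0,0,0],[0,0,0],0.36],[[0,0,0],[0,0,0],0.36],[[0,0,0],[0,0,0],0.36]]'
python3 - <<'E'
from h import *
st()
for c in('side','top'):
    im=ctrl.get_image(c); save(im,'p_'+c)
    x=px(im,[[530,-120,40]])[0].astype(int); k=im['pixels'][x[1]-35:x[1]+35,x[0]-45:x[0]+45]
    cv2.imwrite(f'pics/pz_{c}.png',cv2.resize(k,None,fx=8,fy=8,interpolation=cv2.INTER_CUBIC)[...,::-1])
    for r in ctrl.spot_point(im,'module_center')[:4]: print(c,r['score'],w(im,r['position']).round(1))
E
```

```text
t: 30.73
ee_pos: [532.9, -192.8, 140.8]
orientation: [2.586, -1.77, -0.004]
ft_force: [0.8, 0.7, -0.1]
width: 31.9
t: 31.57
ee_pos: [534.5, -192.6, 239.8]
orientation: [2.589, -1.772, 0.021]
ft_force: [0.8, 0.3, 0.7]
width: 31.4
{'t': 31.567, 'qpos': [-0.363, 0.29, 1.731, -0.008, 1.108, 0.842], 'qvel': [0.0, 0.002, 0.011, -0.002, -0.002, 0.001], 'joint_torque': [0.009, -47.57, -28.385, 0.029, -0.068, 0.001], 'ee_pos': [534.475, -192.611, 239.759], 'orientation': [2.589, -1.772, 0.021], 'ft_force': [0.759, 0.313, 0.685], 'moment': [-0.003, 0.006, -0.02], 'width': 31.389}
side 0.93 [410.8 326.2  18.7]
side 0.59 [531.9 -74.5  24.8]
side 0.54 [562.3 232.1  16.4]
top 0.67 [557.3 235.5  16. ]
top 0.63 [528.5 -74.9  27.9]
top 0.52 [408.  326.1  17.7]
```

View pics/pz_side.png

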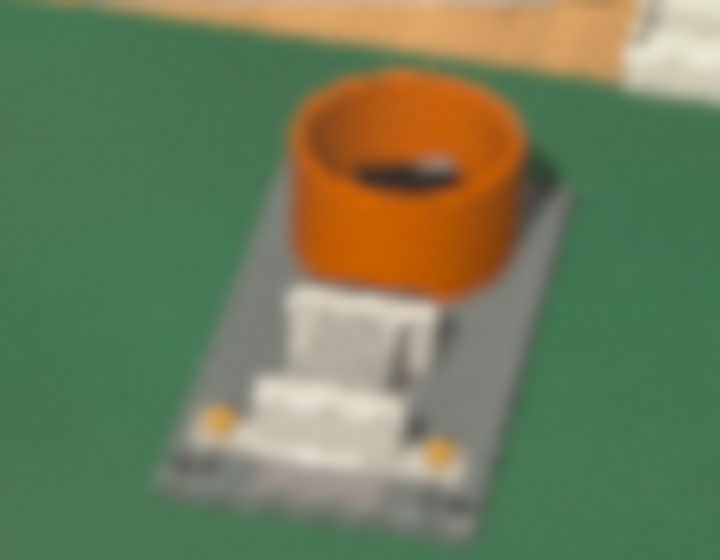

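View pics/p_top.png

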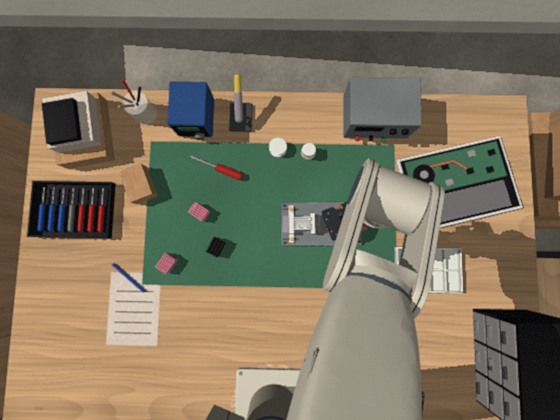

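```bash
python3 -c "
from h import *; print(ctrl.close_job()); st()"
```

```text
the job is handed in; nothing more can be done
None
the job is handed in; nothing more can be done
```

The finned module is clamped flat between jaw and fence at an estimated 30 N, and I have handed in the job. No verdict was reported. I released the module in the bay, turned the knob about 2.5 rad clockwise in one grip, let go, and retracted straight up. The run took about 31.6 s of the 72 s.

**Clamping force:** This is inferred, since I had no direct reading. Joint-6 torque rose steadily from contact at about 51 N per rad. Using the angle turned since contact, that gives about 29–30 N. The last torque reading, taken while still turning and slightly faster, gave about 33 N. Both are within 18–42 N.

**Last checks:**
- **Module:** The networks put its centre near holder x 0 and y 43 mm. The pictures show it lying flat, along the clamping direction and against the fence.
- **Robot:** It is clear at 240 mm, and wrist force was about 1 N, which is noise level.
- **Guard ring:** Wrist force stayed within about 3 N in every reading, so I saw no sign of leaning on it.
- **Other things on the bench:** They looked unmoved in the last top view, but I did not measure them.

**Disagreement:** The fingertips sat roughly 22–30 mm higher than the stated tool geometry, in the pictures and in practice. My first knob grip, at TCP height 37 mm, closed on nothing. I gripped it properly at about 11 mm. For the same reason, the module was probably held only near its top during the move, though it did not slip.

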